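# Ease the spring clip off the ring bender's spindle

## Task

Free the ring bender's brass roller for changing: take the wedge from the tool block, lay its flat back against the spindle and slide it down between the spindle and the spring clip's upright tab until the clip jumps off the spindle. Feel your way: a few newtons are enough, nothing may be forced, and the wedge must not be rammed into the polished roller. Then stand the wedge back in its slot, fully home, put the clip in the white enamel dish, and leave the loupe and the casting cups alone.

Things in the scene. Friction and masses are not known exactly. Their poses are not given: they have to be found in the camera images.
- bender: ring bender, fixed: dark green base 146 x 112 x 14 mm, 70 mm brass roller on an upright steel spindle, two small support rollers and a pressure screw behind. Origin on the spindle axis at bench level; z up, -x is its front. Spindle above the roller (z = 43 mm): groove 10 mm thick, z 43 to 50.5, then a nose 13 mm thick up to z = 77, last 2 mm bevelled. Nothing else rises above z = 43 mm
- spindle_axis (a point): point on the spindle axis at the height of the roller's upper face, 43 mm above the bench
- roller: the brass roller, 70 mm in diameter, 28 mm high, its flat upper face polished; origin at the centre of its underside. It turns stiffly about the spindle
- clip: blue-grey spring clip on the roller; two arms 4 mm high grip the spindle's groove from both sides (y = 5 to 13, x = -9 to 13 mm). Origin on its underside, on the spindle axis while it is on; +x points to its tab, z up. Pushed about 5 mm to +x it snaps off, to 8-16 mm from the axis, and lies loose on the roller; its arms then close under the wedge: keep the tip over 5 mm above the roller. 65 g
- clip_tab (a point): top of the clip's tab: an upright steel tube 11 mm in diameter, its top 19 mm above the clip's underside, axis at x = 14.3 mm in the clip's frame, on a foot x = 12 to 33, y = -10 to 10 mm, 4 mm high. The gap between tab and spindle nose is only about 2.1 mm; the tab's top is 15 mm below the nose's top. A good place to hold the loose clip
- wedge: steel wedge standing in the tool block. Origin in the middle of the underside of its brass bolster (22 x 24 x 4 mm), +z up the brown square handle (16 x 16 mm, z = 4 to 50). Blade down to z = -52 mm, 12 mm wide in y; flat back at x = -5.5; 11 mm thick down to z = -34.5, below that its +x side tapers to a tip 2 mm thick. Slid in true it takes 3 to 5 N; over 7 N it is caught or forced. 90 g
- wedge_tip (a point): middle of the tip's back edge: x = -5.5, y = 0, z = -52 mm in the wedge's frame
- tool_block: fixed wooden block 54 x 116 x 54 mm (x, y, z) with the wedge's slot near its -y end and two steel punches standing up to 105 mm high at the other; origin at the centre of its underside
- slot (a point): centre of the slot's mouth on the block's upper face, 54 mm above the bench; the slot is 14 mm in x, 16 mm in y and goes right through. Fully home, the wedge's bolster lies on the block with the wedge's origin at this point, its x axis along the block's x, either way round
- dish: white enamel dish, 154 mm in diameter, 20 mm high, flat floor 110 mm across, 3 mm thick; origin at the centre of its underside
- eye_loupe: black eye loupe on the bench, 30 mm in diameter, 26 mm high; origin at the centre of its underside. To be left alone
- cup_a: brown casting cup filled with plaster, about 50 x 60 mm, 37 mm high, standing beside the bender; origin at the centre of its underside. To be left alone
- cup_b: a second casting cup like it, 49 x 58 mm, 39 mm high, standing behind the bender; origin at the centre of its underside. To be left alone

How it is judged:
On the way, in this order (a step that is already met when the one before it is completed fails the run):
1. the wedge, between spindle and tab, is spreading the clip (contact force between wedge and clip above 0.5 N and horizontal distance between clip and spindle_axis between 0.0012 and 0.0055 m and z of wedge_tip in the frame of bender below 0.06 m and horizontal distance between wedge_tip and spindle_axis below 0.01 m).
2. the clip is off the spindle's groove (horizontal distance between clip and spindle_axis above 0.0065 m), for 0.1 s.
At the end, for the whole second after the job is handed in: The clip rests in the dish (its origin within 60 mm of the dish's centre and less than 30 mm above its underside), and the wedge stands home in its slot (origin within 6 mm of the slot's centre and 3 mm in height, upright within 0.12 rad); both at rest (horizontal distance between clip and dish below 0.06 m and z of clip in the frame of dish below 0.03 m and linear speed of each of clip, wedge below 0.02 m/s and horizontal distance between wedge and slot below 0.006 m and z of wedge in the frame of slot between -0.003 and 0.003 m and angle between wedge's own z axis and vertical below 0.12 rad and height (world z) of dish below 0.005 m); the robot touches nothing.
It fails at once if the clip is pulled or pushed with the gripper while it is still on the spindle (contact force between the arm and clip above 1 N and horizontal distance between clip and spindle_axis below 0.005 m).
It fails at once if the wedge is forced: more than 7 N against the clip or the ring bender (contact force between wedge and clip above 7 N or contact force between wedge and bender above 7 N).
It fails at once if the wedge is rammed into the polished roller with more than 7 N (contact force between wedge and roller above 7 N).
It fails at once if the loupe or a casting cup is moved by more than 20 mm or knocked over (distance of any of eye_loupe, cup_a, cup_b from where it was at the start of the episode above 0.02 m or angle between any of cup_a, cup_b, eye_loupe's own z axis and vertical above 0.4 rad).
It also fails if it takes over 64 s, if anything falls off the work surface, if the arm or the gripper's body presses on something with over 40 N, if the wrist force passes 120 N, or if a joint passes its speed limit or range.

## Robot

A 6-joint arm with a two-finger parallel gripper is mounted at the origin on a cart in front of the work surface, level with it; the furniture and walls round the work are solid. World frame = base frame: x ahead of the robot, y to its left, z up, the work surface at z = 0. Lengths are in m, angles in rad, forces in N, time in s.
With the tool pointing down it reaches from about 0.35 to 0.775 m from the base axis. Payload 5.5 kg.
Tool frame: the origin (TCP) lies at the very end of the fingers, on their centre line; the grasp point (between the pads) lies 19 mm behind it; x points along the fingers, y is the direction in which the jaws open and shut, and the axes are right-handed (so a half turn about x gives the same grasp; the last joint's range is limited). The gripper opens to 85 mm and grips with 20 to 120 N. Pads are 22 mm wide; open, the fingers measure 114 mm over their backs; the gripper's body (76 mm by 85 mm) begins 54 mm behind the grasp point. The pads swing forward as they close: fully open they stand 13 mm farther back than shut.
Start: joints at [-1.466, 0.313, 0.046, 1.304, 0, 1.431], TCP at [0.139, -0.558, 0.231] pointing down, gripper open.
Joint ranges: [-2.76, 2.76], [-0.86, 1.69], [-1.03, 1.26], [-2.2, 2.34], [-1.47, 1.5], [-3.14, 3.14]. Speed limits (rad/s): [2.57, 2.57, 3.14, 3.14, 3.14, 3.14].

## Interface

Orientations are given as a unit quaternion [w, x, y, z].
In Python, from workcell import env gives the robot as it stands.
- The arm moves only by the tool drive_tool, never from a script. Its argument "plan" is a list that holds one entry, the list of rows, each a list of 7 numbers: the shift along the tool's x, y, z in cm, then the turn, a rotation vector about the tool's x, y, z in degrees, then the opening, from 0 (shut) to 1 (fully open). In form: [[[tx, ty, tz, wx, wy, wz, fingers], ...]]. A call has exactly 5 rows; each row shifts and turns the commanded pose from where the row before left it, along the tool's axes as they then stand; what a row does not reach is not made up. A row lasts 1/12 s, in which the tool goes at most 41.7 mm and 7.16 degrees, less where a joint would pass 70% of its speed; a pose out of reach is approached as far as the arm can. A call with a gripper value outside its range is refused whole. The fingers move at their own pace and stop on an object; "squeeze" is the grip in N (left out, the last holds). Time passes only in rows, so rows that do not move let the fingers close, or fill a call up. It gives the time, the measured TCP pose, the force and the opening at its end, in the units of the state.
- env.get_state(): the state, without advancing time (a new reading comes with each control period).
- env.read_camera(name): name is "scene" or "top" or "wrist"; returns the picture (480x640x3 uint8, red, green, blue); there is no depth.
- env.camera_model(name): a dict with "camera_matrix" (3x3 intrinsics, pixels), "camera_from_world" (4x4, takes a point from world to camera coordinates); the wrist camera has in their place "T_tool_cam" (4x4, takes a point from camera to tool coordinates, whose origin is the TCP and whose axes are the tool frame's). Camera axes: x right, y down, z forward; pixel columns grow to the right and rows downward; lengths in m; the calibration is good to about 2 mm. The wrist camera is an equidistant fisheye: a pixel r from the principal point sees the ray r / f radians off the axis. A picture is of the moment at which its call begins: read the wrist's pose just before it. camera_model takes no time and is no camera call.
- env.hand_in(): hands the job in, once; it reports no verdict.
The state is a dict: "clock": time; "joint_pos": joint angles; "qvel": joint speeds; "tau": joint torques, N m; "tcp_pos": TCP position; "orientation": TCP orientation; "wrist_force": force on the tool from outside, world axes, zero at the start; "ft_torque": the same for the moment, N m; "finger_gap": finger opening in m.
Only numpy, scipy, OpenCV 4.12 (cv2) and the standard library are available. Lean on these libraries where they do the work, as an engineer would, in place of code of your own. Each camera call takes 0.05 s, during which the arm holds its last target.

## Working session

There is one attempt and no reset: what is moved stays moved. The work goes in short steps, Python scripts to look and compute and a tool call to move; the robot and the scene stay as the last step left them, time stands still between calls to the robot, and variables do not carry over. Pictures are saved under pics/ and viewed, and the job is handed in when it is done.

Besides the shell and the picture viewer there is one more tool, called after "Request:" as a command line: name --argument value ..., lists and objects as JSON in quotes. drive_tool: Moves the arm, as the interface text tells. Its arguments: {"type":"object","properties":{"plan":{"type":"array","items":{"type":"array","items":{"type":"array","items":{"type":"number"}}}},"squeeze":{"type":"number"}},"required":["plan"]}

```bash
ls; mkdir -p pics
python3 - <<'E'
from workcell import env
import cv2
print(env.get_state())
for n in ["scene","top","wrist"]:
    m=env.camera_model(n); print(n,m)
    cv2.imwrite(f"pics/{n}0.png",env.read_camera(n)[:,:,::-1])
E
```

```text
pics
{'clock': 0.0, 'joint_pos': array([-1.46561451e+00,  3.13977854e-01,  4.49794837e-02,  1.30363333e+00,
       -3.23447931e-06,  1.43120294e+00]), 'qvel': array([-0.00037904,  0.00284586, -0.00013352,  0.00147432, -0.00098132,
       -0.00048046]), 'tau': array([ 2.89595109e-04, -4.80630183e+01,  2.98531687e+01,  1.93917478e-02,
       -1.52838452e-04, -3.88469246e-06]), 'tcp_pos': array([ 0.13928218, -0.55733432,  0.23042193]), 'orientation': array([ 0.08567636,  0.70182733,  0.08697401, -0.70180729]), 'wrist_force': array([ 0.17366123,  0.05018213, -0.22076254]), 'ft_torque': array([-0.01207877, -0.00545775, -0.01507878]), 'finger_gap': 0.08554460162118364}
scene {'camera_matrix': array([[546.63257082,   0.        , 312.64652704],
       [  0.        , 546.63257082, 242.78599488],
       [  0.        ,   0.        ,   1.        ]]), 'camera_from_world': array([[ 0.55760956, -0.82999511,  0.01340529, -0.39391981],
       [-0.36171254, -0.25747851, -0.89602949,  0.29215014],
       [ 0.74715167,  0.49478575, -0.44379212,  0.6733548 ],
       [ 0.        ,  0.        ,  0.        
[... 296 characters left out ...]
, -0.022003  , -0.09099579,  0.62067313],
       [ 0.09079945,  0.0097656 , -0.99582132,  1.42045622],
       [ 0.        ,  0.        ,  0.        ,  1.        ]])}
wrist {'camera_matrix': array([[371.64829954,   0.        , 318.37974921],
       [  0.        , 371.64829954, 243.52352272],
       [  0.        ,   0.        ,   1.        ]]), 'T_tool_cam': array([[ 3.71832659e-04, -2.63149625e-01,  9.64754962e-01,
        -1.44859597e-01],
       [ 9.99999930e-01,  1.42060288e-04, -3.46667843e-04,
         6.67825180e-04],
       [-4.58278550e-05,  9.64755023e-01,  2.63149659e-01,
        -6.74302484e-02],
       [ 0.00000000e+00,  0.00000000e+00,  0.00000000e+00,
         1.00000000e+00]])}
```

View pics/top0.png

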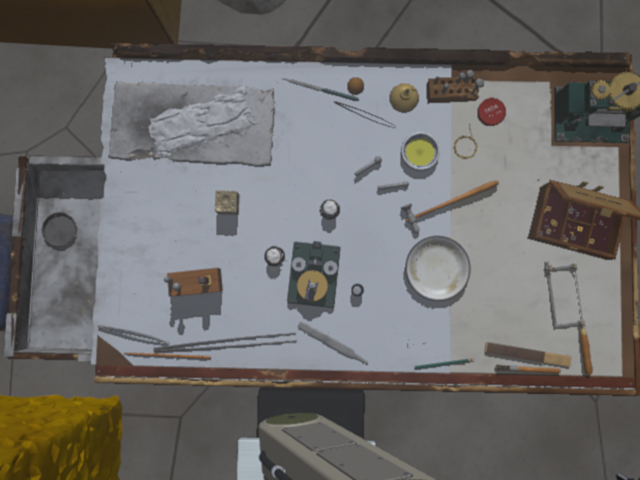

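View pics/scene0.png

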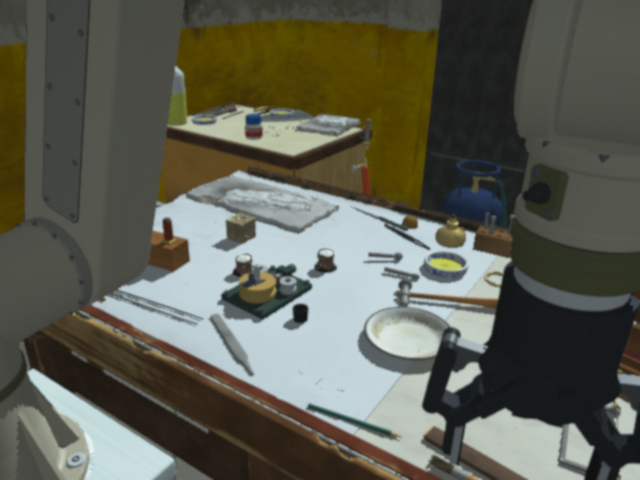

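View pics/wrist0.png

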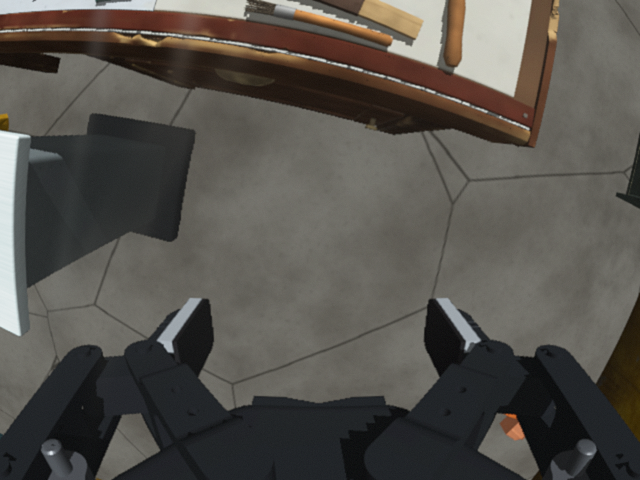

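```bash
cat > h.py <<'E'
import numpy as np, cv2
from scipy.spatial.transform import Rotation as R
from workcell import env
def Rq(q): return R.from_quat(np.r_[q[1:],q[0]])
def ray(name,px,st=None):
    m=env.camera_model(name);K=m["camera_matrix"]
    x=(px[0]-K[0,2])/K[0,0];y=(px[1]-K[1,2])/K[1,1]
    if name=="wrist":
        r=np.hypot(x,y); s=np.sin(r)/r if r>1e-9 else 1
        d=np.array([x*s,y*s,np.cos(r)]);T=m["T_tool_cam"]
        Rw=Rq(st["orientation"]).as_matrix()
        return Rw@T[:3,3]+st["tcp_pos"],Rw@T[:3,:3]@d
    C=m["camera_from_world"];d=np.array([x,y,1.])
    return -C[:3,:3].T@C[:3,3],C[:3,:3].T@d
def onz(name,px,z,st=None):
    o,d=ray(name,px,st);return o+d*(z-o[2])/d[2]
def proj(name,P,st=None):
    m=env.camera_model(name);K=m["camera_matrix"];P=np.asarray(P,float)
    if name=="wrist":
        T=m["T_tool_cam"];Rw=Rq(st["orientation"]).as_matrix()
        c=T[:3,:3].T@(Rw.T@(P-st["tcp_pos"])-T[:3,3])
        t=np.arctan2(np.hypot(c[0],c[1]),c[2]);p=np.arctan2(c[1],c[0])
        x,y=t*np.cos(p),t*np.sin(p)
    else:
        C=m["camera_from_world"];c=C[:3,:3]@P+C[:3,3];x,y=c[:2]/c[2]
    return np.array([x*K[0,0]+K[0,2],y*K[1,1]+K[1,2]])
def tri(rs):
    A=np.zeros((3,3));b=np.zeros(3)
    for o,d in rs:
        d=d/np.linalg.norm(d);M=np.eye(3)-np.outer(d,d);A+=M;b+=M@o
    return np.linalg.solve(A,b)
def snap(name,fn,crop=None,s=1):
    st=env.get_state();im=env.read_camera(name)[:,:,::-1].copy()
    np.save("pics/"+fn+".npy",im)
    import pickle;pickle.dump(st,open("pics/"+fn+".st","wb"))
    if crop: x0,y0,x1,y1=crop;im=im[y0:y1,x0:x1]
    cv2.imwrite("pics/"+fn+".png",cv2.resize(im,None,fx=s,fy=s,interpolation=cv2.INTER_CUBIC))
    return st,im
def load(fn):
    import pickle
    return pickle.load(open("pics/"+fn+".st","rb")),np.load("pics/"+fn+".npy")
def say(st):
    print("t %.2f"%st["clock"],"tcp",np.round(st["tcp_pos"],4),"q",np.round(st["orientation"],4),"F",np.round(st["wrist_force"],2),"gap %.4f"%st["finger_gap"])
E
python3 - <<'E'
from h import *
im=cv2.imread("pics/top0.png")
a=cv2.resize(im[230:320,150:410],None,fx=3,fy=3,interpolation=cv2.INTER_CUBIC)
cv2.imwrite("pics/t1.png",a)
for n,p,z in [("spindle",(312,286),.077),("block",(194,282),.054),("bend",(315,275),.014),("dish",(438,268),.02),("cupA",(274,256),.037),("cupB",(330,208),.039),("loupe",(357,290),.026)]:
    print(n,onz("top",p,z))
E
```

```text
spindle [ 0.50791817 -0.00484063  0.077     ]
block [0.51120933 0.26510738 0.054     ]
bend [ 0.53463693 -0.01029119  0.014     ]
dish [ 0.55725713 -0.29721696  0.02      ]
cupA [0.57573852 0.08544874 0.037     ]
cupB [ 0.69043032 -0.04190288  0.039     ]
loupe [ 0.50170605 -0.10868565  0.026     ]
```

View pics/t1.png

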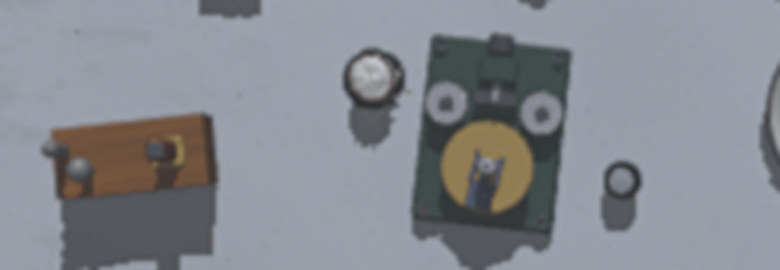

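Run:
```python
from h import *
st=env.get_state();say(st)
print(Rq(st["orientation"]).as_matrix().round(4), env.camera_model("wrist")["T_tool_cam"].round(3))
```

```text
t 0.15 tcp [ 0.1393 -0.5575  0.2306] q [ 0.0858  0.7018  0.0868 -0.7018] F [ 1.44 -0.57 -0.39] gap 0.0855
[[-1.000e-04  2.424e-01 -9.702e-01]
 [ 1.400e-03 -9.702e-01 -2.424e-01]
 [-1.000e+00 -1.400e-03 -2.000e-04]] [[ 0.    -0.263  0.965 -0.145]
 [ 1.     0.    -0.     0.001]
 [-0.     0.965  0.263 -0.067]
 [ 0.     0.     0.     1.   ]]
```

```bash
cat >> h.py <<'E'
def plan(p,yaw,n,st=None,tilt=None):
    """suggest n rows towards tcp p with tool x down and tool y at angle yaw(deg)"""
    st=st or env.get_state();R0=Rq(st["orientation"]);p0=st["tcp_pos"]
    c,s=np.cos(np.radians(yaw)),np.sin(np.radians(yaw))
    RT=R.from_matrix(np.array([[0,c,s],[0,s,-c],[-1,0,0]]))
    rv=(R0.inv()*RT).as_rotvec()
    for i in range(n):
        Ra=R0*R.from_rotvec(rv*i/n)
        d=Ra.inv().apply((np.asarray(p)-p0)/n)*100
        w=np.degrees(rv/n)
        print("[%.2f,%.2f,%.2f,%.2f,%.2f,%.2f]"%(*d,*w))
def yaw(st):
    m=Rq(st["orientation"]).as_matrix();return np.degrees(np.arctan2(m[1,1],m[0,1]))
E
python3 - <<'E'
from h import *
plan([.49,0,.17],-2,20)
E
```

```text
[0.31,-2.28,-2.38,-3.70,-0.00,0.00]
[0.31,-2.12,-2.52,-3.70,-0.00,0.00]
[0.31,-1.95,-2.65,-3.70,-0.00,0.00]
[0.31,-1.78,-2.77,-3.70,-0.00,0.00]
[0.31,-1.60,-2.88,-3.70,-0.00,0.00]
[0.31,-1.41,-2.98,-3.70,-0.00,0.00]
[0.31,-1.21,-3.06,-3.70,-0.00,0.00]
[0.30,-1.01,-3.13,-3.70,-0.00,0.00]
[0.30,-0.81,-3.19,-3.70,-0.00,0.00]
[0.30,-0.60,-3.24,-3.70,-0.00,0.00]
[0.30,-0.39,-3.27,-3.70,-0.00,0.00]
[0.30,-0.18,-3.29,-3.70,-0.00,0.00]
[0.30,0.03,-3.29,-3.70,-0.00,0.00]
[0.30,0.25,-3.28,-3.70,-0.00,0.00]
[0.30,0.46,-3.26,-3.70,-0.00,0.00]
[0.30,0.67,-3.22,-3.70,-0.00,0.00]
[0.30,0.87,-3.18,-3.70,-0.00,0.00]
[0.30,1.08,-3.11,-3.70,-0.00,0.00]
[0.30,1.27,-3.04,-3.70,-0.00,0.00]
[0.30,1.47,-2.95,-3.70,-0.00,0.00]
```

Request:
drive_tool --plan '[[[0.3,-2.3,-2.4,-3.7,0,0,1],[0.3,-2.1,-2.5,-3.7,0,0,1],[0.3,-1.9,-2.6,-3.7,0,0,1],[0.3,-1.8,-2.8,-3.7,0,0,1],[0.3,-1.6,-2.9,-3.7,0,0,1]]]'

```text
clock: 0.57
tcp_pos: [0.2275, -0.4172, 0.2158]
orientation: [0.199, 0.679, 0.199, -0.679]
wrist_force: [0.5, 0.5, 0.2]
finger_gap: 0.0854
```

Request:
drive_tool --plan '[[[0.3,-1.4,-3.0,-3.7,0,0,1],[0.3,-1.2,-3.1,-3.7,0,0,1],[0.3,-1.0,-3.1,-3.7,0,0,1],[0.3,-0.8,-3.2,-3.7,0,0,1],[0.3,-0.6,-3.2,-3.7,0,0,1]]]'

```text
clock: 0.98
tcp_pos: [0.3155, -0.2782, 0.2011]
orientation: [0.305, 0.638, 0.305, -0.638]
wrist_force: [0.3, 0.1, -0.4]
finger_gap: 0.0851
```

Request:
drive_tool --plan '[[[0.3,-0.4,-3.3,-3.7,0,0,1],[0.3,-0.2,-3.3,-3.7,0,0,1],[0.3,0,-3.3,-3.7,0,0,1],[0.3,0.2,-3.3,-3.7,0,0,1],[0.3,0.5,-3.3,-3.7,0,0,1]]]'

```text
clock: 1.4
tcp_pos: [0.403, -0.1375, 0.1861]
orientation: [-0.404, -0.58, -0.404, 0.58]
wrist_force: [0.2, -1.2, -0.6]
finger_gap: 0.0851
```

Request:
drive_tool --plan '[[[0.3,0.7,-3.2,-3.7,0,0,1],[0.3,0.9,-3.2,-3.7,0,0,1],[0.3,1.1,-3.1,-3.7,0,0,1],[0.3,1.3,-3.0,-3.7,0,0,1],[0.3,1.5,-3.0,-3.7,0,0,1]]]'

```text
clock: 1.82
tcp_pos: [0.4921, 0.0016, 0.171]
orientation: [-0.492, -0.508, -0.492, 0.508]
wrist_force: [-0.5, -1.3, 0.1]
finger_gap: 0.0852
```

Run:
```python
from h import *
st,_=snap("wrist","w1");say(st);print(yaw(st),st["qvel"].round(3))
```

```text
t 1.82 tcp [0.4921 0.0016 0.171 ] q [-0.4922 -0.5076 -0.4921  0.5078] F [-0.52 -1.25  0.11] gap 0.0852
-1.7807552820095989 [ 0.782  0.413  0.416 -0.005 -0.003  0.009]
```

View pics/w1.png

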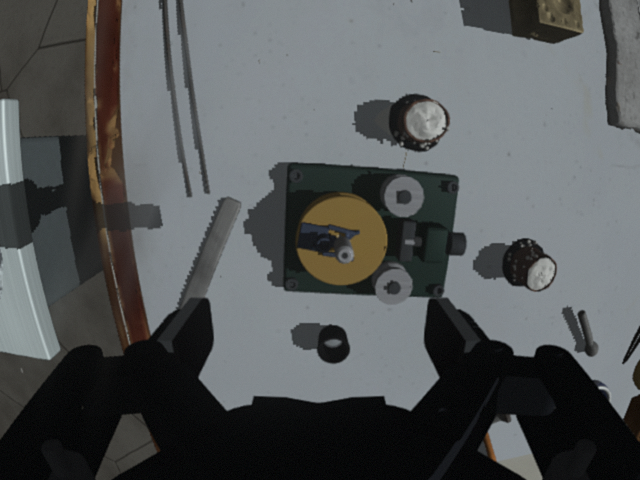

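Run:
```python
from h import *
snap("wrist","w2")
st,_=snap("wrist","w2",(270,150,470,300),4);say(st);print(yaw(st),st["qvel"].round(3))
```

```text
t 1.92 tcp [0.4932 0.0035 0.1705] q [ 0.4929  0.5072  0.4932 -0.5065] F [-0.24  0.02  0.08] gap 0.0859
-1.5822247238473632 [-0.064 -0.027 -0.034  0.023 -0.038 -0.   ]
```

View pics/w2.png

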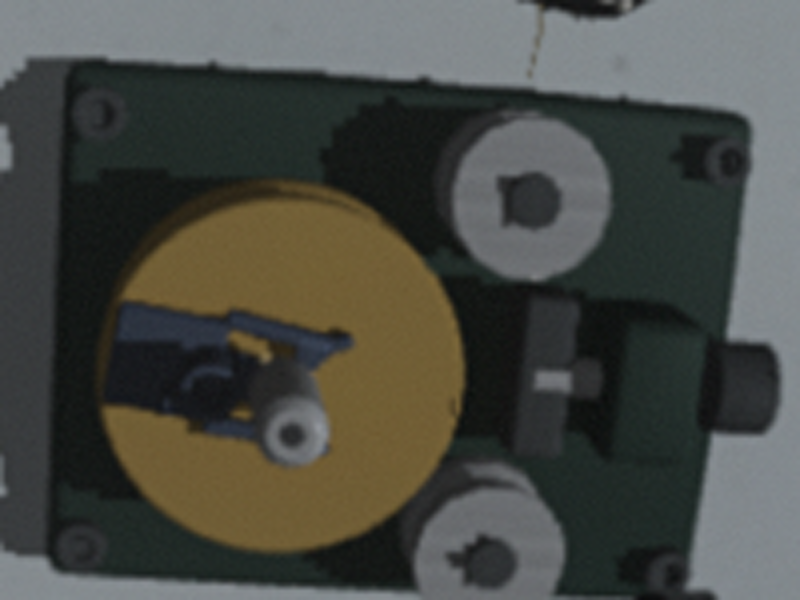

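Run:
```python
from h import *
st,im=load("w2")
f=lambda x,y:(270+x/4,150+y/4)
print("nose",onz("wrist",f(293,433),.077,st))
hsv=cv2.cvtColor(im,cv2.COLOR_BGR2HSV)
m=cv2.inRange(hsv,(15,100,60),(30,255,255));m[:,:285]=0;m[:160]=0;m[300:]=0;m[:,400:]=0
c=max(cv2.findContours(m,0,1)[0],key=cv2.contourArea)
h=cv2.convexHull(c)[:,0]
P=np.array([onz("wrist",p,.043,st)[:2] for p in h])
A=np.c_[2*P,np.ones(len(P))];s=np.linalg.lstsq(A,(P**2).sum(1),rcond=None)[0]
print("roller",s[:2],"r",np.sqrt(s[2]+s[0]**2+s[1]**2))
a=onz("wrist",f(122,303),.047,st);b=onz("wrist",f(105,402),.047,st);print("foot end",a,b,(a+b)/2,np.linalg.norm(a-b))
t=onz("wrist",f(210,378),.062,st);print("tab",t)
print("armend",onz("wrist",f(348,340),.047,st),onz("wrist",f(318,450),.047,st))
# base corners z .014
cs=[onz("wrist",f(*p),.014,st) for p in [(78,65),(748,118),(58,565)]];print(np.round(cs,4))
d=cs[1]-cs[0];print("bender yaw",np.degrees(np.arctan2(d[1],d[0])),np.linalg.norm(d), np.linalg.norm(cs[2]-cs[0]))
```

```text
nose [ 0.510783   -0.00600784  0.077     ]
roller [ 0.51071513 -0.00505697] r 0.035525055952270554
foot end [0.48124709 0.01058018 0.047     ] [ 0.47728443 -0.00838781  0.047     ] [0.47926576 0.00109619 0.047     ] 0.01937749380792457
tab [ 4.97104125e-01 -1.36180101e-04  6.20000000e-02]
armend [0.52309897 0.00239293 0.047     ] [ 0.51736807 -0.01901898  0.047     ]
[[ 0.4723  0.053   0.014 ]
 [ 0.613   0.0407  0.014 ]
 [ 0.4629 -0.0549  0.014 ]]
bender yaw -4.979648235029503 0.14127594892671927 0.10831979608878324
```

Run:
```python
from h import *
print(onz("top",(150+172/3,230+150/3),.056))
print([onz("top",(150+a/3,230+b/3),.054).round(4) for a,b in [(52,130),(208,115),(215,186),(60,198)]])
plan([.51,.235,.19],0,8)
```

```text
[0.51641529 0.23443793 0.056     ]
[array([0.5296, 0.327 , 0.054 ]), array([0.5437, 0.2084, 0.054 ]), array([0.4899, 0.201 , 0.054 ]), array([0.4782, 0.3186, 0.054 ])]
[-0.24,0.14,-2.92,-0.22,-0.00,0.01]
[-0.24,0.15,-2.92,-0.22,-0.00,0.01]
[-0.24,0.16,-2.92,-0.22,-0.00,0.01]
[-0.24,0.17,-2.92,-0.22,-0.00,0.01]
[-0.24,0.18,-2.92,-0.22,-0.00,0.01]
[-0.24,0.19,-2.92,-0.22,-0.00,0.01]
[-0.24,0.20,-2.92,-0.22,-0.00,0.01]
[-0.24,0.21,-2.91,-0.22,-0.00,0.01]
```

Request:
drive_tool --plan '[[[-0.3,0.2,-2.9,-1,0,0,1],[-0.3,0.2,-2.9,-1,0,0,1],[-0.3,0.2,-2.9,-1,0,0,1],[-0.3,0.2,-2.9,-1,0,0,1],[-0.3,0.2,-2.9,-1,0,0,1]]]'

```text
clock: 2.38
tcp_pos: [0.5012, 0.1449, 0.1864]
orientation: [0.513, 0.487, 0.513, -0.487]
wrist_force: [0.5, 0.7, 0.6]
finger_gap: 0.0858
```

Request:
drive_tool --plan '[[[-0.3,0.2,-2.9,-1,0,0,1],[-0.3,0.2,-2.9,-1,0,0,1],[-0.3,0.2,-2.9,-1,0,0,1],[0,0,0,0,0,0,1],[0,0,0,0,0,0,1]]]'

```text
clock: 2.8
tcp_pos: [0.5012, 0.2322, 0.1952]
orientation: [0.526, 0.473, 0.526, -0.473]
wrist_force: [-0.4, -0.6, -0.4]
finger_gap: 0.0853
```

Run:
```python
from h import *
st,_=snap("wrist","w3");say(st);print(yaw(st),st["qvel"].round(3))
```

```text
t 2.80 tcp [0.5012 0.2322 0.1952] q [ 0.5259  0.4726  0.5257 -0.473 ] F [-0.42 -0.59 -0.39] gap 0.0853
6.077378242271442 [-0.035 -0.007 -0.02  -0.002 -0.006 -0.005]
```

View pics/w3.png

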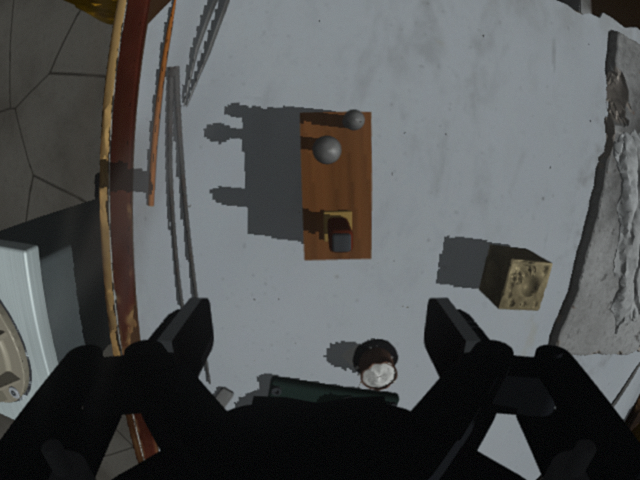

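Run:
```python
from h import *
st,im=load("w3")
cv2.imwrite("pics/w3c.png",cv2.resize(im[90:280,280:400],None,fx=3.1,fy=3.1,interpolation=cv2.INTER_CUBIC))
```

```text
(no output)
```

View pics/w3c.png

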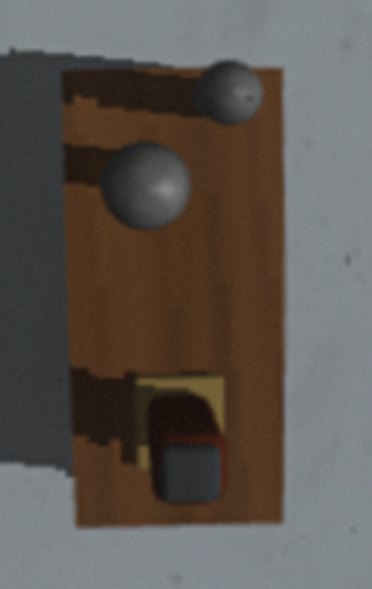

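Run:
```python
from h import *
st,im=load("w3")
f=lambda x,y:(280+x/3.1,90+y/3.1)
h=onz("wrist",f(192,471),.104,st);print("handle",h)
C=[onz("wrist",f(*p),.054,st) for p in [(65,70),(282,70),(282,522),(77,525)]]
print(np.round(C,4),np.mean(C,0),np.linalg.norm(C[0]-C[1]),np.linalg.norm(C[2]-C[1]))
for i,j in [(3,2),(0,1)]:
  d=C[j]-C[i];print(np.degrees(np.arctan2(d[1],d[0])))
for i,j in [(3,0),(2,1)]:
  d=C[j]-C[i];print(np.degrees(np.arctan2(d[1],d[0]))-90)
b=[onz("wrist",f(*p),.058,st) for p in [(137,376),(225,376)]];d=b[1]-b[0];print("bolster",b,np.linalg.norm(d),np.degrees(np.arctan2(d[1],d[0])))
u=d/np.linalg.norm(d);n=np.array([u[1],-u[0],0]);print("bolster centre",(b[0]+b[1])/2+n*.012)
```

```text
handle [0.51727876 0.23666857 0.104     ]
[[0.4794 0.3212 0.054 ]
 [0.5323 0.3274 0.054 ]
 [0.5472 0.2125 0.054 ]
 [0.4939 0.206  0.054 ]] [0.51318452 0.26676574 0.054     ] 0.05322812328362187 0.11589105194641777
6.884042276601666
6.715574192522921
7.187331027066946
7.404850854949075
bolster [array([0.50499736, 0.24753328, 0.058     ]), array([0.52680344, 0.24992856, 0.058     ])] 0.021937244359405594 6.268506509969288
bolster centre [0.51721066 0.23680267 0.058     ]
```

Run:
```python
from h import *
plan([.5172,.2367,.13],6.9,5)
```

```text
[1.30,0.33,-0.07,-0.18,0.01,0.01]
[1.30,0.33,-0.07,-0.18,0.01,0.01]
[1.30,0.33,-0.07,-0.18,0.01,0.01]
[1.30,0.33,-0.07,-0.18,0.01,0.01]
[1.30,0.33,-0.07,-0.18,0.01,0.01]
```

Request:
drive_tool --plan '[[[1.3,0.3,-0.1,-0.2,0,0,1],[1.3,0.3,-0.1,-0.2,0,0,1],[1.3,0.4,-0.1,-0.2,0,0,1],[1.3,0.4,0,-0.2,0,0,1],[1.3,0.3,0,0,0,0,1]]]'

```text
clock: 3.27
tcp_pos: [0.5183, 0.2348, 0.1296]
orientation: [0.528, 0.47, 0.528, -0.47]
wrist_force: [0.6, 0.4, 0.0]
finger_gap: 0.0851
```

Request:
drive_tool --plan '[[[1.3,0,0,0,0,0,0.6],[1.3,0,0,0,0,0,0.6],[1.3,0,0,0,0,0,0.6],[1.3,0,0,0,0,0,0.6],[1.0,0,0,0,0,0,0.6]]]'

```text
clock: 3.68
tcp_pos: [0.5176, 0.2347, 0.0671]
orientation: [0.528, 0.47, 0.528, -0.471]
wrist_force: [0.6, 0.5, 0.4]
finger_gap: 0.0515
```

Run:
```python
from h import *
st,_=snap("wrist","w4");say(st);print(yaw(st),st["qvel"].round(3))
```

```text
t 3.68 tcp [0.5176 0.2347 0.0671] q [ 0.528   0.4696  0.5283 -0.4708] F [0.56 0.51 0.36] gap 0.0515
6.646876486551052 [ 0.006  0.107 -0.146 -0.262  0.002  0.   ]
```

View pics/w4.png

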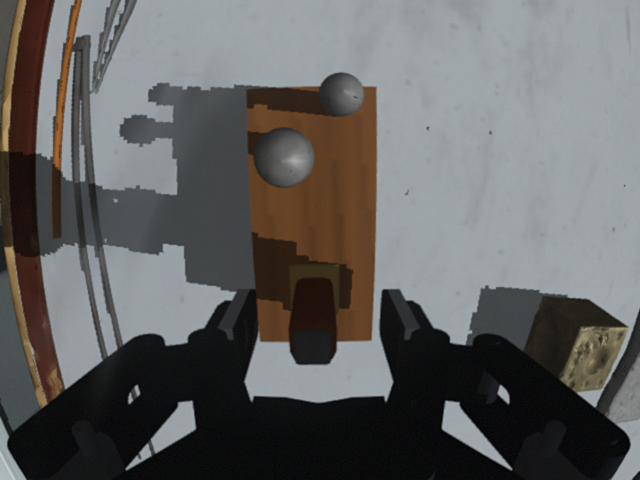

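Request:
drive_tool --plan '[[[0,0,-0.2,-0.2,0,0,0.4],[0,0,0,0,0,0,0.2],[0,0,0,0,0,0,0],[0,0,0,0,0,0,0],[0,0,0,0,0,0,0]]]' --squeeze 60

```text
clock: 4.15
tcp_pos: [0.5175, 0.2388, 0.069]
orientation: [0.53, 0.468, 0.53, -0.469]
wrist_force: [-3.8, -1.6, 5.3]
finger_gap: 0.0156
```

Request:
drive_tool --plan '[[[0,0,0,0,0,0,0],[0,0,0,0,0,0,0],[0,0,0,0,0,0,0],[0,0,0,0,0,0,0],[0,0,0,0,0,0,0]]]'

```text
clock: 4.57
tcp_pos: [0.5175, 0.2388, 0.069]
orientation: [0.53, 0.468, 0.53, -0.469]
wrist_force: [-4.4, -2.1, 6.6]
finger_gap: 0.015
```

Run:
```python
from h import *
st,_=snap("wrist","w5",(220,220,440,400),3.5);say(st);print(yaw(st),st["qvel"].round(3))
```

```text
t 4.57 tcp [0.5175 0.2388 0.069 ] q [ 0.5299  0.4682  0.5296 -0.4686] F [-4.38 -2.09  6.6 ] gap 0.0150
7.034027047990188 [ 0.     0.001 -0.    -0.001  0.    -0.001]
```

View pics/w5.png

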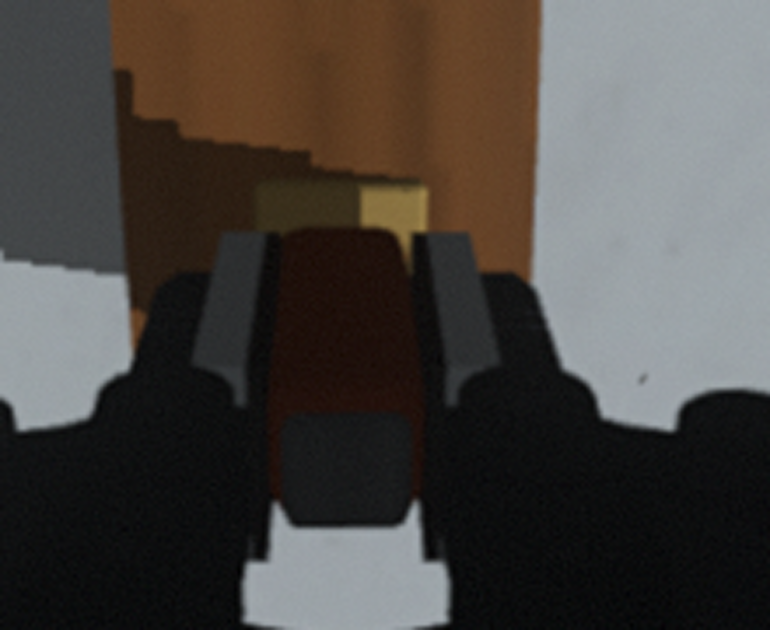

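Request:
drive_tool --plan '[[[-0.5,0,0,0,0,0,0],[-1,0,0,0,0,0,0],[-2,0,0,0,0,0,0],[-2,0,0,0,0,0,0],[-2,0,0,0,0,0,0]]]'

```text
clock: 5.03
tcp_pos: [0.5184, 0.2393, 0.1449]
orientation: [0.53, 0.469, 0.53, -0.468]
wrist_force: [0.9, 0.0, -0.9]
finger_gap: 0.0154
```

Request:
drive_tool --plan '[[[-2,0,0,0,0,0,0],[-1,0,0,0,0,0,0],[-0.5,0,0,0,0,0,0],[0,0,0,0,0,0,0],[0,0,0,0,0,0,0]]]'

```text
clock: 5.45
tcp_pos: [0.5177, 0.239, 0.1777]
orientation: [0.53, 0.468, 0.53, -0.469]
wrist_force: [0.1, -0.4, -0.6]
finger_gap: 0.0154
```

Run:
```python
from h import *
st,_=snap("wrist","w6",(220,200,440,400),3);say(st);print(yaw(st),st["qvel"].round(3))
T=st["tcp_pos"]
print(proj("scene",T),proj("scene",T-[0,0,.067]))
u,v=proj("scene",T).astype(int)
snap("scene","s6",(u-60,v-60,u+60,v+80),4)
```

```text
t 5.45 tcp [0.5177 0.239  0.1777] q [ 0.5296  0.4683  0.5298 -0.4686] F [ 0.12 -0.35 -0.6 ] gap 0.0154
7.0260699759008105 [-0.     0.012 -0.022 -0.002  0.     0.001]
[162.88147459 185.17751429] [166.39015255 215.75493278]
```

View pics/w6.png

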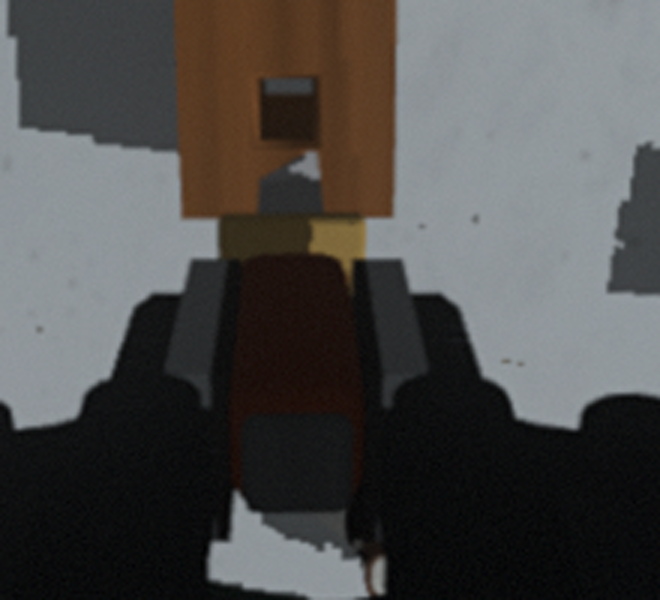

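View pics/s6.png

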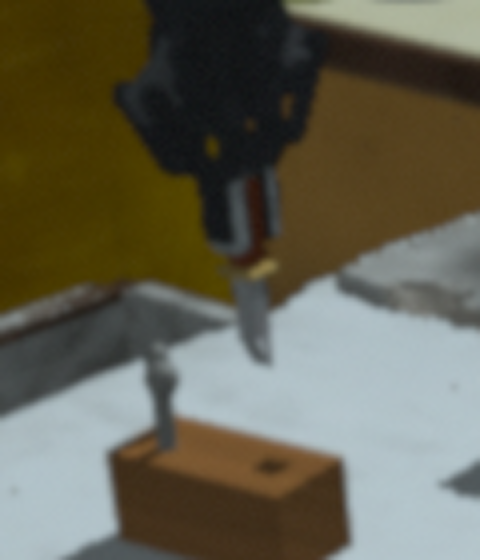

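Run:
```python
from h import *
plan([.4964,-0.0003,.163],-11.8,10)
st,im=load("s6");cv2.imwrite("pics/s6c.png",cv2.resize(im[180:225,140:190],None,fx=12,fy=12,interpolation=cv2.INTER_CUBIC))
```

```text
[0.14,-0.50,2.35,1.88,0.00,0.01]
[0.14,-0.42,2.36,1.88,0.00,0.01]
[0.14,-0.34,2.38,1.88,0.00,0.01]
[0.14,-0.26,2.39,1.88,0.00,0.01]
[0.14,-0.19,2.39,1.88,0.00,0.01]
[0.14,-0.11,2.40,1.88,0.00,0.01]
[0.14,-0.03,2.40,1.88,0.00,0.01]
[0.14,0.05,2.40,1.88,0.00,0.01]
[0.14,0.13,2.40,1.88,0.00,0.01]
[0.14,0.21,2.39,1.88,0.00,0.01]
```

View pics/s6c.png

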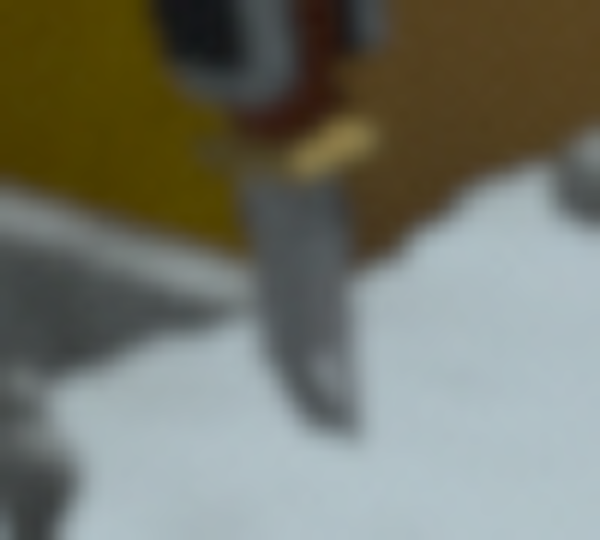

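Request:
drive_tool --plan '[[[0.1,-0.5,2.3,1.9,0,0,0],[0.1,-0.4,2.4,1.9,0,0,0],[0.1,-0.3,2.4,1.9,0,0,0],[0.1,-0.3,2.4,1.9,0,0,0],[0.1,-0.2,2.4,1.9,0,0,0]]]'

```text
clock: 5.97
tcp_pos: [0.5065, 0.1181, 0.1719]
orientation: [-0.488, -0.51, -0.489, 0.512]
wrist_force: [0.1, -0.1, -0.4]
finger_gap: 0.0153
```

Request:
drive_tool --plan '[[[0.2,-0.1,2.4,1.9,0,0,0],[0.2,0,2.4,1.9,0,0,0],[0.2,0.1,2.4,1.9,0,0,0],[0.2,0.1,2.4,1.9,0,0,0],[0.2,0.2,2.4,1.8,0,0,0]]]'

```text
clock: 6.38
tcp_pos: [0.4964, -0.0016, 0.162]
orientation: [-0.445, -0.549, -0.446, 0.55]
wrist_force: [0.7, -0.2, 0.0]
finger_gap: 0.0151
```

Request:
drive_tool --plan '[[[0,0,0,0,0,0,0],[0,0,0,0,0,0,0],[0,0,0,0,0,0,0],[0,0,0,0,0,0,0],[0,0,0,0,0,0,0]]]'

```text
clock: 6.8
tcp_pos: [0.4973, 0.0003, 0.1631]
orientation: [-0.446, -0.549, -0.446, 0.549]
wrist_force: [0.5, 0.2, -0.4]
finger_gap: 0.0151
```

Run:
```python
from h import *
st,_=snap("wrist","w7",(200,150,460,350),3);say(st);print(yaw(st),st["qvel"].round(3),st["ft_torque"].round(3))
u,v=proj("scene",st["tcp_pos"]).astype(int);print(u,v)
snap("scene","s7",(u-50,v-40,u+60,v+70),6)
plan([.4964,-.0003,.157],-11.8,5)
```

```text
t 6.80 tcp [4.973e-01 3.000e-04 1.631e-01] q [-0.446  -0.5486 -0.4461  0.5487] F [ 0.5   0.21 -0.38] gap 0.0151
-11.781695594849479 [ 0.002 -0.003  0.004  0.    -0.001 -0.   ] [-0.052 -0.023  0.029]
248 223
[0.12,-0.02,0.02,0.00,0.00,0.00]
[0.12,-0.02,0.02,0.00,0.00,0.00]
[0.12,-0.02,0.02,0.00,0.00,0.00]
[0.12,-0.02,0.02,0.00,0.00,0.00]
[0.12,-0.02,0.02,0.00,0.00,0.00]
```

View pics/w7.png

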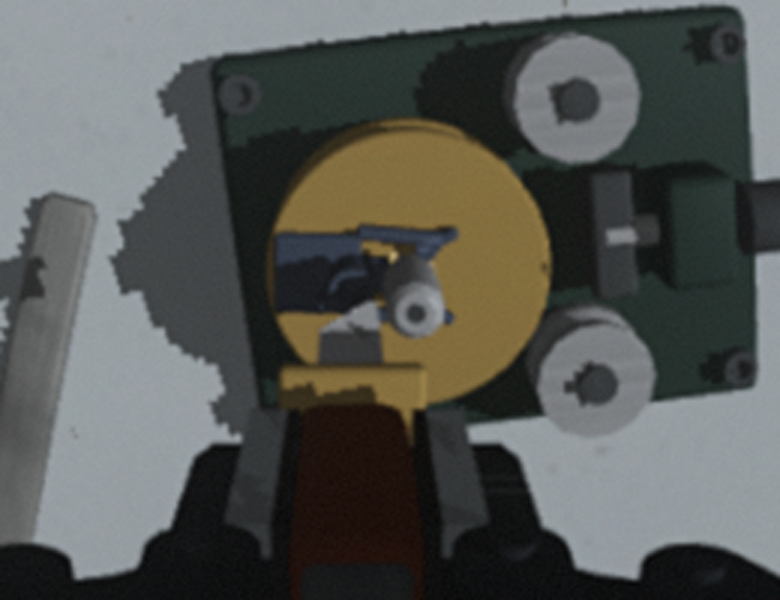

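View pics/s7.png

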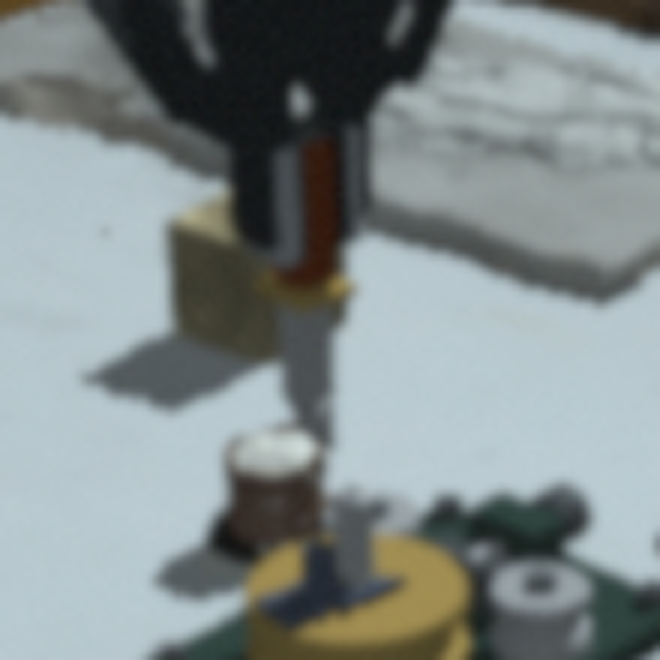

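Run:
```python
from h import *
st,im=load("w7")
M=Rq(st["orientation"]).as_matrix();T=st["tcp_pos"]
for dz in (-.006+.0021,.006+.0021):
  for n,dy,dx in [("tipback",.0055,.067),("tipfront",.0035,.067),("taperstart",-.0055,.0495),("bolster",-.011,.015-.004)]:
    p=proj("wrist",T+M@np.array([dx,dy,dz]),st);print(n,dz,((p-[200,150])*3).round(1))
S=np.array([.5107,-.0055])
print("nose",((proj("wrist",[*S,.077],st)-[200,150])*3).round(1))
nz=onz("wrist",(200+415/3,150+313/3),.077,st);print(nz)
cv2.imwrite("pics/w7c.png",cv2.resize(im[235:275,295:360],None,fx=12,fy=12,interpolation=cv2.INTER_CUBIC))
```

```text
tipback -0.0039000000000000003 [377.4 303.5]
tipfront -0.0039000000000000003 [367.3 303.5]
taperstart -0.0039000000000000003 [319.1 330.4]
bolster -0.0039000000000000003 [274.6 408.4]
tipback 0.0081 [377.1 360.6]
tipfront 0.0081 [367.1 360.6]
taperstart 0.0081 [319.7 391.7]
bolster 0.0081 [276.6 480.3]
nose [416.2 309. ]
[ 0.51026301 -0.00633906  0.077     ]
```

View pics/w7c.png

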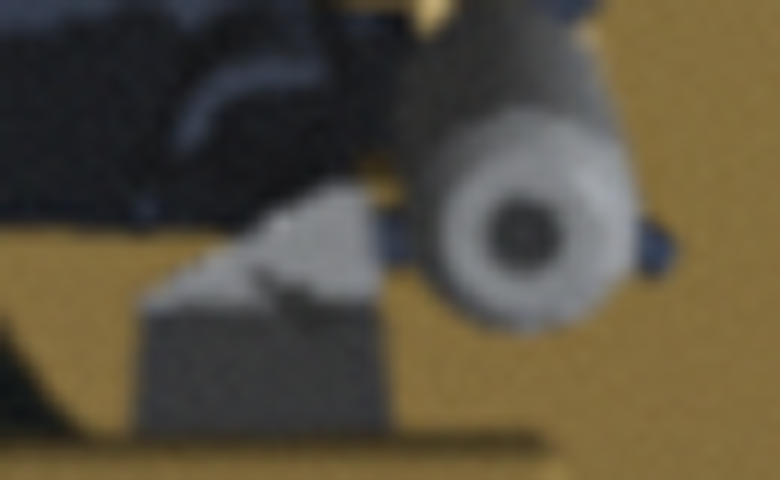

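Request:
drive_tool --plan '[[[0.8,0,0.1,0,0,0,0],[0.8,0,0.05,0,0,0,0],[0.6,0,0,0,0,0,0],[0.4,0,0,0,0,0,0],[0.2,0,0,0,0,0,0]]]'

```text
clock: 7.32
tcp_pos: [0.4963, -0.0019, 0.134]
orientation: [-0.445, -0.549, -0.446, 0.549]
wrist_force: [0.0, 0.0, -0.1]
finger_gap: 0.015
```

Request:
drive_tool --plan '[[[0,0,0,0,0,0,0],[0,0,0,0,0,0,0],[0,0.05,0,0,0,0,0],[0,0.05,0,0,0,0,0],[0,0,0,0,0,0,0]]]'

```text
clock: 7.73
tcp_pos: [0.4984, -0.0023, 0.1356]
orientation: [0.446, 0.549, 0.445, -0.549]
wrist_force: [-0.8, -0.8, -0.1]
finger_gap: 0.0152
```

Run:
```python
from h import *
st,im=snap("wrist","w8",(290,190,360,250),10);say(st);print(yaw(st),st["qvel"].round(3),st["ft_torque"].round(3))
M=Rq(st["orientation"]).as_matrix();T=st["tcp_pos"];S=np.array([.5105,-.0062,0])
print("gap mm",1e3*((S-T)@M[:,1]-.0065-.0055),"lat",1e3*((S-T)@M[:,2]-.0021),"tipz",T[2]-.067)
```

```text
t 7.73 tcp [ 0.4984 -0.0023  0.1356] q [ 0.4458  0.5492  0.4453 -0.5489] F [-0.79 -0.84 -0.07] gap 0.0152
-11.876676980790503 [ 0.001 -0.001 -0.004  0.001 -0.002  0.002] [ 0.033 -0.026  0.012]
gap mm 0.5103321246011814 lat -0.8225970050677516 tipz 0.06862303590348762
```

View pics/w8.png

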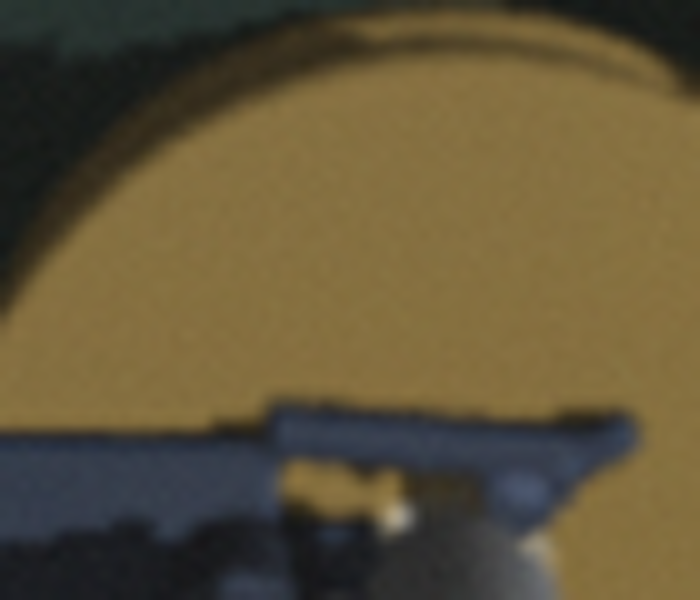

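Run:
```python
from h import *
st,im=load("w8")
cv2.imwrite("pics/w8c.png",cv2.resize(im[210:290,285:375],None,fx=8,fy=7,interpolation=cv2.INTER_CUBIC))
```

```text
(no output)
```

View pics/w8c.png

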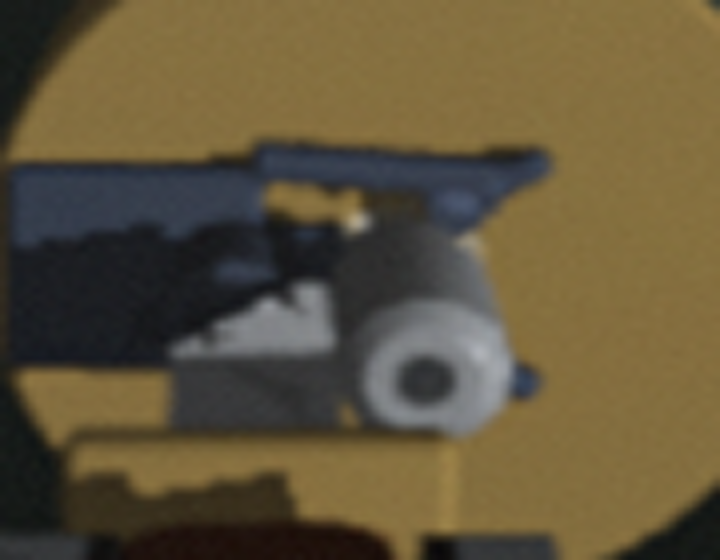

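Request:
drive_tool --plan '[[[0,0.03,0,0,0,0,0],[0,0,0,0,0,0,0],[0,0,0,0,0,0,0],[0,0,0,0,0,0,0],[0,0,0,0,0,0,0]]]'

```text
clock: 8.2
tcp_pos: [0.4983, -0.0023, 0.1353]
orientation: [-0.446, -0.549, -0.446, 0.549]
wrist_force: [-0.3, -0.3, -0.4]
finger_gap: 0.0151
```

Request:
drive_tool --plan '[[[0,0.03,0,0,0,0,0],[0,0,0,0,0,0,0],[0,0,0,0,0,0,0],[0,0,0,0,0,0,0],[0,0,0,0,0,0,0]]]'

```text
clock: 8.62
tcp_pos: [0.4986, -0.0024, 0.1353]
orientation: [-0.446, -0.549, -0.446, 0.549]
wrist_force: [-0.3, 0.1, 0.3]
finger_gap: 0.015
```

Request:
drive_tool --plan '[[[0,0.03,0,0,0,0,0],[0,0,0,0,0,0,0],[0,0,0,0,0,0,0],[0,0,0,0,0,0,0],[0,0,0,0,0,0,0]]]'

```text
clock: 9.03
tcp_pos: [0.4989, -0.0024, 0.1353]
orientation: [-0.446, -0.549, -0.446, 0.549]
wrist_force: [-0.3, -0.2, -1.3]
finger_gap: 0.0155
```

Request:
drive_tool --plan '[[[0,0.03,0,0,0,0,0],[0,0,0,0,0,0,0],[0,0,0,0,0,0,0],[0,0,0,0,0,0,0],[0,0,0,0,0,0,0]]]'

```text
clock: 9.45
tcp_pos: [0.4991, -0.0025, 0.1352]
orientation: [-0.446, -0.549, -0.446, 0.549]
wrist_force: [-0.5, 0.4, 0.2]
finger_gap: 0.0152
```

Request:
drive_tool --plan '[[[0,0.03,0,0,0,0,0],[0,0,0,0,0,0,0],[0,0,0,0,0,0,0],[0,0,0,0,0,0,0],[0,0,0,0,0,0,0]]]'

```text
clock: 9.87
tcp_pos: [0.4992, -0.0025, 0.1352]
orientation: [-0.445, -0.549, -0.446, 0.549]
wrist_force: [-0.8, -0.1, -1.1]
finger_gap: 0.0152
```

Request:
drive_tool --plan '[[[0,0.03,0,0,0,0,0],[0,0,0,0,0,0,0],[0,0,0,0,0,0,0],[0,0,0,0,0,0,0],[0,0,0,0,0,0,0]]]'

```text
clock: 10.28
tcp_pos: [0.4994, -0.0025, 0.1351]
orientation: [-0.445, -0.549, -0.446, 0.549]
wrist_force: [-3.0, 0.6, -0.1]
finger_gap: 0.0152
```

```bash
cat > g.py <<'E'
from h import *
def rep():
    st=env.get_state();say(st)
    M=Rq(st["orientation"]).as_matrix();T=st["tcp_pos"];S=np.array([.5105,-.0062,0])
    print("Ftool",(M.T@st["wrist_force"]).round(2),"tau",(M.T@st["ft_torque"]).round(3),"gap %.2f lat %.2f tipz %.1f"%(1e3*((S-T)@M[:,1]-.0120),1e3*((S-T)@M[:,2]-.0021),1e3*T[2]-67), "yaw %.1f"%yaw(st),"xaxis",M[:,0].round(4))
    return st
E
python3 -c "
from g import *
rep()
snap('wrist','w9',(285,210,375,290),8)
rep()"
```

```text
t 10.28 tcp [ 0.4994 -0.0025  0.1351] q [-0.4454 -0.5488 -0.4458  0.5492] F [-3.    0.56 -0.12] gap 0.0152
Ftool [ 0.12 -3.05  0.07] tau [ 0.062 -0.037 -0.796] gap -0.28 lat -0.80 tipz 68.1 yaw -11.9 xaxis [-7.e-04  1.e-04 -1.e+00]
t 10.33 tcp [ 0.4994 -0.0026  0.1351] q [-0.4454 -0.5488 -0.4458  0.5492] F [-3.73  0.36  0.29] gap 0.0150
Ftool [-0.28 -3.73  0.42] tau [-0.021 -0.019 -0.848] gap -0.27 lat -0.84 tipz 68.1 yaw -11.9 xaxis [-8.e-04  0.e+00 -1.e+00]
```

View pics/w9.png

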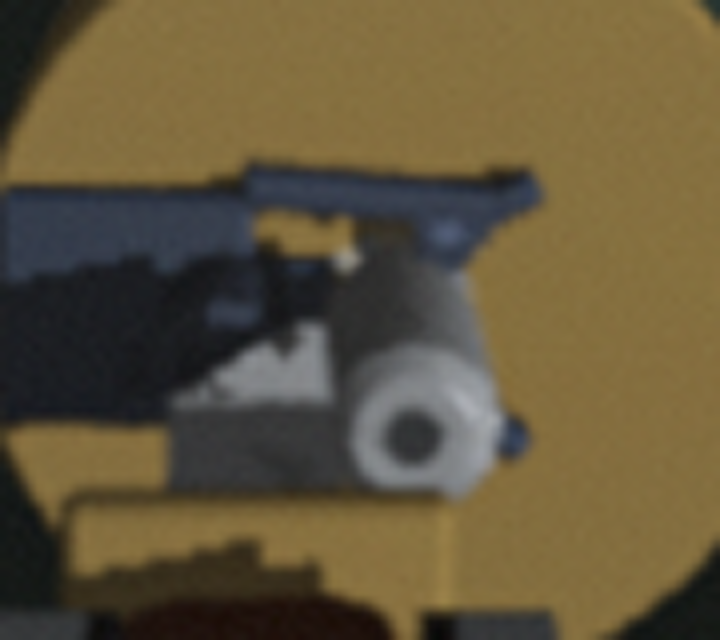

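Request:
drive_tool --plan '[[[0.05,-0.02,0,0,0,0,0],[0.1,0,0,0,0,0,0],[0.1,0,0,0,0,0,0],[0.1,0,0,0,0,0,0],[0,0,0,0,0,0,0]]]'

```text
clock: 10.75
tcp_pos: [0.4993, -0.0025, 0.1314]
orientation: [-0.445, -0.549, -0.446, 0.549]
wrist_force: [-3.3, -0.4, -1.1]
finger_gap: 0.0153
```

```bash
python3 -c "
from g import *
rep()"
```

```text
t 10.75 tcp [ 0.4993 -0.0025  0.1314] q [-0.4455 -0.5489 -0.4457  0.5492] F [-3.32 -0.44 -1.1 ] gap 0.0153
Ftool [ 1.11 -3.16  1.12] tau [ 0.014  0.04  -0.88 ] gap -0.26 lat -0.82 tipz 64.4 yaw -11.9 xaxis [-5.e-04  0.e+00 -1.e+00]
```

Request:
drive_tool --plan '[[[0,-0.02,0,0,0,0,0],[0.05,0,0,0,0,0,0],[0.05,0,0,0,0,0,0],[0.03,0,0,0,0,0,0],[0,0,0,0,0,0,0]]]'

```text
clock: 11.17
tcp_pos: [0.4993, -0.0025, 0.1304]
orientation: [-0.446, -0.549, -0.446, 0.549]
wrist_force: [-4.0, 0.4, -0.3]
finger_gap: 0.0152
```

```bash
python3 -c "
from g import *
rep()
snap('wrist','w10',(285,210,375,290),8)
rep()"
```

```text
t 11.17 tcp [ 0.4993 -0.0025  0.1304] q [-0.4456 -0.549  -0.4456  0.5491] F [-4.    0.4  -0.33] gap 0.0152
Ftool [ 0.33 -4.    0.43] tau [-0.038 -0.039 -0.998] gap -0.28 lat -0.82 tipz 63.4 yaw -11.9 xaxis [-1.e-04 -1.e-04 -1.e+00]
t 11.22 tcp [ 0.4993 -0.0025  0.1304] q [-0.4456 -0.549  -0.4456  0.5491] F [-2.96  0.14 -0.59] gap 0.0152
Ftool [ 0.59 -2.92  0.47] tau [ 0.009  0.058 -0.966] gap -0.29 lat -0.83 tipz 63.4 yaw -11.9 xaxis [-1.e-04 -1.e-04 -1.e+00]
```

View pics/w10.png

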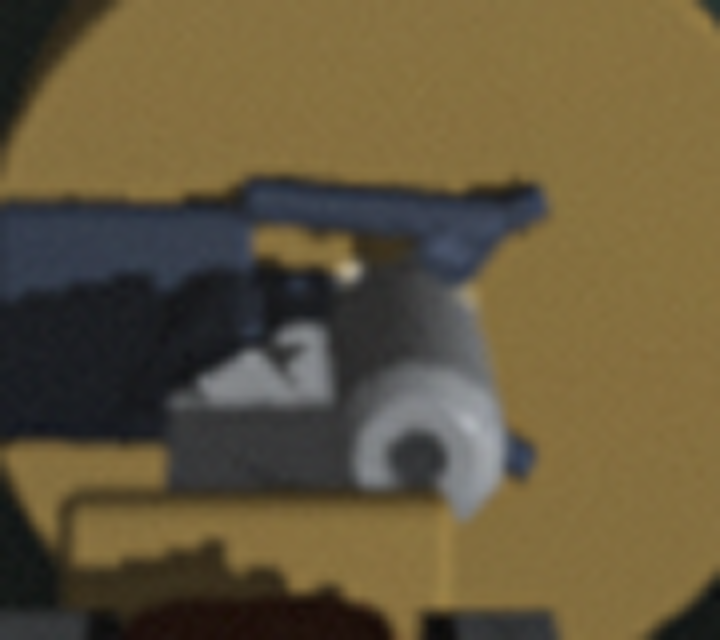

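Request:
drive_tool --plan '[[[0,-0.03,0,0,0,0,0],[0,0,0,0,0,0,0],[0,0,0,0,0,0,0],[0,0,0,0,0,0,0],[0,0,0,0,0,0,0]]]'

```text
clock: 11.63
tcp_pos: [0.4992, -0.0025, 0.1305]
orientation: [0.446, 0.549, 0.445, -0.549]
wrist_force: [-3.8, 0.9, -1.4]
finger_gap: 0.0151
```

```bash
python3 -c "
from g import *
rep()"
```

```text
t 11.63 tcp [ 0.4992 -0.0025  0.1305] q [ 0.4457  0.5491  0.4455 -0.549 ] F [-3.81  0.92 -1.39] gap 0.0151
Ftool [ 1.39 -3.92 -0.11] tau [ 0.012 -0.01  -0.69 ] gap -0.24 lat -0.83 tipz 63.5 yaw -11.9 xaxis [ 2.e-04 -1.e-04 -1.e+00]
```

Request:
drive_tool --plan '[[[0,-0.03,0,0,0,0,0],[0,0,0,0,0,0,0],[0.05,0,0,0,0,0,0],[0.05,0,0,0,0,0,0],[0,0,0,0,0,0,0]]]'

```text
clock: 12.05
tcp_pos: [0.4991, -0.0025, 0.1296]
orientation: [0.446, 0.549, 0.445, -0.549]
wrist_force: [-1.0, 0.7, 0.1]
finger_gap: 0.0153
```

```bash
python3 -c "
from g import *
rep()"
```

```text
t 12.05 tcp [ 0.4991 -0.0025  0.1296] q [ 0.4458  0.5492  0.4454 -0.5489] F [-1.02  0.66  0.15] gap 0.0153
Ftool [-0.15 -1.14 -0.44] tau [-0.038 -0.016 -0.464] gap -0.14 lat -0.80 tipz 62.6 yaw -11.9 xaxis [ 6.e-04 -2.e-04 -1.e+00]
```

Request:
drive_tool --plan '[[[0.04,0,0,0,0,0,0],[0.04,0,0,0,0,0,0],[0,0,0,0,0,0,0],[0,0,0,0,0,0,0],[0,0,0,0,0,0,0]]]'

```text
clock: 12.47
tcp_pos: [0.499, -0.0025, 0.1287]
orientation: [0.446, 0.549, 0.445, -0.549]
wrist_force: [-0.7, 0.8, 0.0]
finger_gap: 0.0153
```

```bash
python3 -c "
from g import *
rep()"
```

```text
t 12.47 tcp [ 0.499  -0.0025  0.1287] q [ 0.4457  0.5491  0.4454 -0.549 ] F [-0.73  0.75  0.02] gap 0.0153
Ftool [-0.02 -0.87 -0.58] tau [-0.035  0.024 -0.267] gap -0.07 lat -0.82 tipz 61.7 yaw -11.9 xaxis [ 5.e-04 -2.e-04 -1.e+00]
```

Request:
drive_tool --plan '[[[0.04,0.01,0,0,0,0,0],[0.04,0,0,0,0,0,0],[0,0,0,0,0,0,0],[0,0,0,0,0,0,0],[0,0,0,0,0,0,0]]]'

```text
clock: 12.88
tcp_pos: [0.499, -0.0025, 0.1279]
orientation: [0.446, 0.549, 0.446, -0.549]
wrist_force: [-1.0, 0.8, 0.1]
finger_gap: 0.0154
```

```bash
python3 -c "
from g import *
rep()"
```

```text
t 12.88 tcp [ 0.499  -0.0025  0.1279] q [ 0.4457  0.5491  0.4455 -0.549 ] F [-1.03  0.84  0.14] gap 0.0154
Ftool [-0.14 -1.18 -0.61] tau [ 0.039  0.025 -0.237] gap -0.05 lat -0.80 tipz 60.9 yaw -11.9 xaxis [ 3.e-04 -1.e-04 -1.e+00]
```

Request:
drive_tool --plan '[[[0.04,0.01,0,0,0,0,0],[0.04,0,0,0,0,0,0],[0,0,0,0,0,0,0],[0,0,0,0,0,0,0],[0,0,0,0,0,0,0]]]'

```text
clock: 13.3
tcp_pos: [0.4991, -0.0025, 0.1271]
orientation: [0.446, 0.549, 0.446, -0.549]
wrist_force: [-1.3, 0.6, 0.6]
finger_gap: 0.0151
```

```bash
python3 -c "
from g import *
rep()
snap('wrist','w11',(285,210,375,290),8)
rep()"
```

```text
t 13.30 tcp [ 0.4991 -0.0025  0.1271] q [ 0.4457  0.5491  0.4455 -0.549 ] F [-1.31  0.55  0.62] gap 0.0151
Ftool [-0.62 -1.4  -0.27] tau [-0.002  0.001 -0.236] gap -0.09 lat -0.81 tipz 60.1 yaw -11.9 xaxis [ 2.e-04 -1.e-04 -1.e+00]
t 13.35 tcp [ 0.4991 -0.0025  0.1271] q [ 0.4457  0.5491  0.4455 -0.549 ] F [-1.28 -0.06  2.05] gap 0.0153
Ftool [-2.05 -1.24  0.32] tau [ 0.103 -0.042 -0.294] gap -0.06 lat -0.82 tipz 60.1 yaw -11.9 xaxis [ 2.e-04 -1.e-04 -1.e+00]
```

View pics/w11.png

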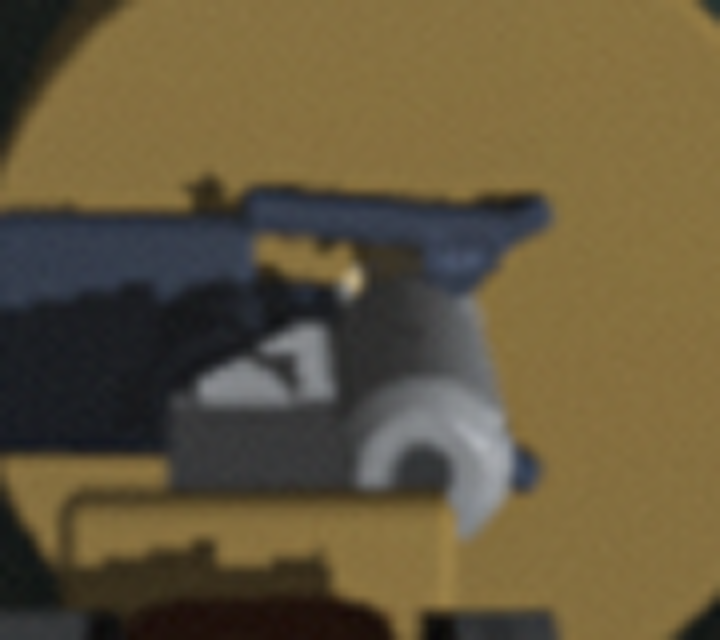

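Request:
drive_tool --plan '[[[0.03,0,0,0,0,0,0],[0.03,0,0,0,0,0,0],[0,0,0,0,0,0,0],[0,0,0,0,0,0,0],[0,0,0,0,0,0,0]]]'

```text
clock: 13.77
tcp_pos: [0.4991, -0.0025, 0.1265]
orientation: [0.446, 0.549, 0.446, -0.549]
wrist_force: [-1.0, 0.1, 1.7]
finger_gap: 0.0154
```

```bash
python3 -c "
from g import *
rep()"
```

```text
t 13.77 tcp [ 0.4991 -0.0025  0.1265] q [ 0.4457  0.5491  0.4455 -0.549 ] F [-0.98  0.14  1.67] gap 0.0154
Ftool [-1.67 -0.99  0.06] tau [ 0.007  0.005 -0.232] gap -0.08 lat -0.82 tipz 59.5 yaw -11.9 xaxis [ 2.e-04 -1.e-04 -1.e+00]
```

Request:
drive_tool --plan '[[[0.03,0,0,0,0,0,0],[0.03,0,0,0,0,0,0],[0,0,0,0,0,0,0],[0,0,0,0,0,0,0],[0,0,0,0,0,0,0]]]'

```text
clock: 14.18
tcp_pos: [0.4991, -0.0025, 0.1259]
orientation: [0.446, 0.549, 0.446, -0.549]
wrist_force: [-1.4, 0.0, 1.5]
finger_gap: 0.015
```

```bash
python3 -c "
from g import *
rep()"
```

```text
t 14.18 tcp [ 0.4991 -0.0025  0.1259] q [ 0.4457  0.549   0.4455 -0.549 ] F [-1.43  0.05  1.53] gap 0.0150
Ftool [-1.53 -1.41  0.25] tau [ 0.033 -0.034 -0.229] gap -0.07 lat -0.82 tipz 58.9 yaw -11.9 xaxis [ 1.e-04 -1.e-04 -1.e+00]
```

Request:
drive_tool --plan '[[[0.03,0,0,0,0,0,0],[0.03,0,0,0,0,0,0],[0.03,0,0,0,0,0,0],[0,0,0,0,0,0,0],[0,0,0,0,0,0,0]]]'

```text
clock: 14.6
tcp_pos: [0.4991, -0.0025, 0.1249]
orientation: [0.446, 0.549, 0.446, -0.549]
wrist_force: [-0.4, 0.0, 2.3]
finger_gap: 0.0153
```

```bash
python3 -c "
from g import *
rep()
snap('wrist','w12',(285,210,375,290),8)
rep()"
```

```text
t 14.60 tcp [ 0.4991 -0.0025  0.1249] q [ 0.4457  0.5491  0.4455 -0.549 ] F [-0.4   0.03  2.28] gap 0.0153
Ftool [-2.28 -0.39  0.06] tau [ 0.03   0.049 -0.233] gap -0.06 lat -0.82 tipz 57.9 yaw -11.9 xaxis [ 1.e-04 -1.e-04 -1.e+00]
t 14.65 tcp [ 0.499  -0.0025  0.1249] q [-0.4457 -0.549  -0.4455  0.549 ] F [-0.58 -0.19  0.58] gap 0.0152
Ftool [-0.58 -0.53  0.31] tau [ 0.015 -0.023 -0.156] gap -0.03 lat -0.82 tipz 57.9 yaw -11.9 xaxis [ 1.e-04 -1.e-04 -1.e+00]
```

View pics/w12.png

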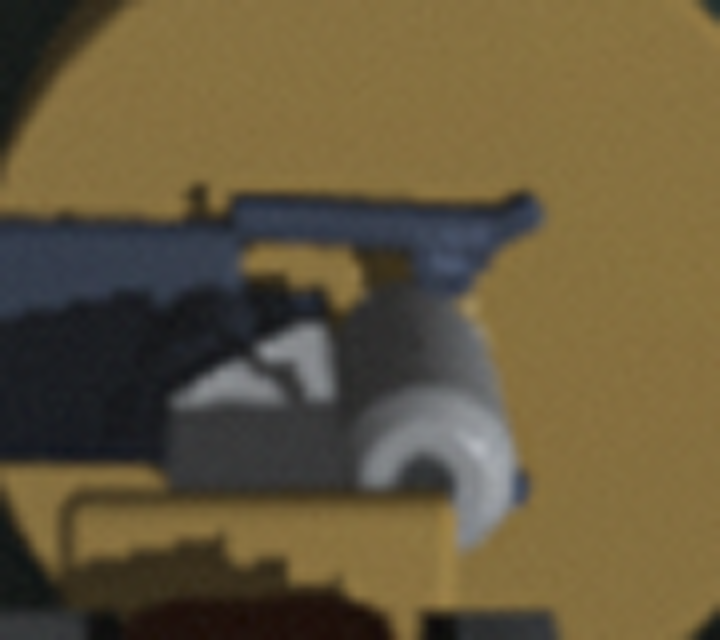

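Request:
drive_tool --plan '[[[0.03,0,0,0,0,0,0],[0.03,0,0,0,0,0,0],[0.03,0,0,0,0,0,0],[0,0,0,0,0,0,0],[0,0,0,0,0,0,0]]]'

```text
clock: 15.07
tcp_pos: [0.499, -0.0025, 0.124]
orientation: [0.446, 0.549, 0.446, -0.549]
wrist_force: [-0.6, -0.5, 2.5]
finger_gap: 0.0151
```

```bash
python3 -c "
from g import *
rep()"
```

```text
t 15.07 tcp [ 0.499  -0.0025  0.124 ] q [ 0.4456  0.549   0.4456 -0.549 ] F [-0.58 -0.51  2.52] gap 0.0151
Ftool [-2.52 -0.47  0.62] tau [-0.019 -0.001 -0.177] gap -0.04 lat -0.80 tipz 57.0 yaw -11.9 xaxis [ 1.e-04 -1.e-04 -1.e+00]
```

Request:
drive_tool --plan '[[[0.03,0,0,0,0,0,0],[0.03,0,0,0,0,0,0],[0.03,0,0,0,0,0,0],[0,0,0,0,0,0,0],[0,0,0,0,0,0,0]]]'

```text
clock: 15.48
tcp_pos: [0.499, -0.0025, 0.1231]
orientation: [-0.446, -0.549, -0.446, 0.549]
wrist_force: [-0.9, 0.0, 1.8]
finger_gap: 0.0155
```

```bash
python3 -c "
from g import *
rep()
snap('wrist','w13',(265,210,375,290),7)
rep()"
```

```text
t 15.48 tcp [ 0.499  -0.0025  0.1231] q [-0.4456 -0.549  -0.4456  0.5491] F [-0.94  0.01  1.82] gap 0.0155
Ftool [-1.82 -0.92  0.18] tau [-0.049  0.039 -0.169] gap 0.04 lat -0.81 tipz 56.1 yaw -11.9 xaxis [-0.e+00 -1.e-04 -1.e+00]
t 15.53 tcp [ 0.499  -0.0025  0.1231] q [-0.4456 -0.549  -0.4456  0.549 ] F [-1.45 -0.24  1.4 ] gap 0.0152
Ftool [-1.4  -1.37  0.54] tau [-0.004  0.001 -0.112] gap 0.00 lat -0.82 tipz 56.1 yaw -11.9 xaxis [ 0.e+00 -1.e-04 -1.e+00]
```

View pics/w13.png

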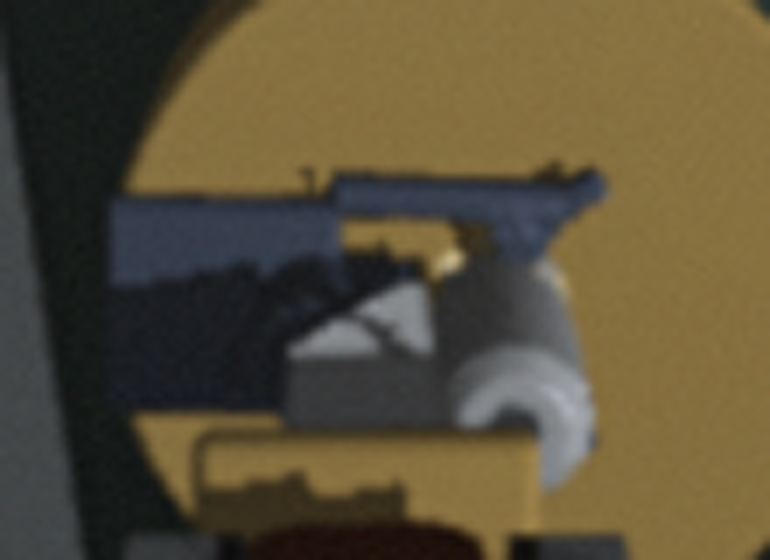

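Request:
drive_tool --plan '[[[0.03,0,0,0,0,0,0],[0.03,0,0,0,0,0,0],[0.03,0,0,0,0,0,0],[0,0,0,0,0,0,0],[0,0,0,0,0,0,0]]]'

```text
clock: 15.95
tcp_pos: [0.499, -0.0025, 0.1222]
orientation: [-0.446, -0.549, -0.446, 0.549]
wrist_force: [-0.2, 0.0, 1.1]
finger_gap: 0.0153
```

```bash
python3 -c "
from g import *
rep()"
```

```text
t 15.95 tcp [ 0.499  -0.0025  0.1222] q [-0.4456 -0.549  -0.4456  0.5491] F [-0.24  0.01  1.15] gap 0.0153
Ftool [-1.15 -0.24  0.04] tau [ 0.001  0.023 -0.069] gap 0.04 lat -0.83 tipz 55.2 yaw -11.9 xaxis [-1.e-04 -1.e-04 -1.e+00]
```

Request:
drive_tool --plan '[[[0.03,0,0,0,0,0,0],[0.03,0,0,0,0,0,0],[0.03,0,0,0,0,0,0],[0,0,0,0,0,0,0],[0,0,0,0,0,0,0]]]'

```text
clock: 16.37
tcp_pos: [0.499, -0.0024, 0.1213]
orientation: [-0.446, -0.549, -0.446, 0.549]
wrist_force: [-0.4, -0.2, 1.8]
finger_gap: 0.0156
```

```bash
python3 -c "
from g import *
rep()"
```

```text
t 16.37 tcp [ 0.499  -0.0024  0.1213] q [-0.4456 -0.549  -0.4456  0.5491] F [-0.45 -0.23  1.78] gap 0.0156
Ftool [-1.78 -0.39  0.31] tau [ 0.029  0.025 -0.191] gap 0.09 lat -0.78 tipz 54.3 yaw -11.9 xaxis [-1.e-04 -0.e+00 -1.e+00]
```

Request:
drive_tool --plan '[[[0.03,0,0,0,0,0,0],[0.03,0,0,0,0,0,0],[0.03,0,0,0,0,0,0],[0,0,0,0,0,0,0],[0,0,0,0,0,0,0]]]'

```text
clock: 16.78
tcp_pos: [0.4989, -0.0025, 0.1204]
orientation: [-0.446, -0.549, -0.446, 0.549]
wrist_force: [-0.2, 0.1, 1.1]
finger_gap: 0.0153
```

```bash
python3 -c "
from g import *
rep()
snap('wrist','w14',(265,210,375,290),7)
rep()"
```

```text
t 16.78 tcp [ 0.4989 -0.0025  0.1204] q [-0.4456 -0.549  -0.4456  0.5491] F [-0.22  0.11  1.11] gap 0.0153
Ftool [-1.11 -0.24 -0.07] tau [-0.033  0.064 -0.113] gap 0.11 lat -0.84 tipz 53.4 yaw -11.9 xaxis [-2.e-04 -1.e-04 -1.e+00]
t 16.83 tcp [ 0.4989 -0.0024  0.1204] q [-0.4456 -0.549  -0.4456  0.5491] F [-0.79  1.5   0.1 ] gap 0.0149
Ftool [-0.1  -1.08 -1.3 ] tau [-0.     0.004 -0.154] gap 0.13 lat -0.80 tipz 53.4 yaw -11.9 xaxis [-2.e-04 -0.e+00 -1.e+00]
```

View pics/w14.png

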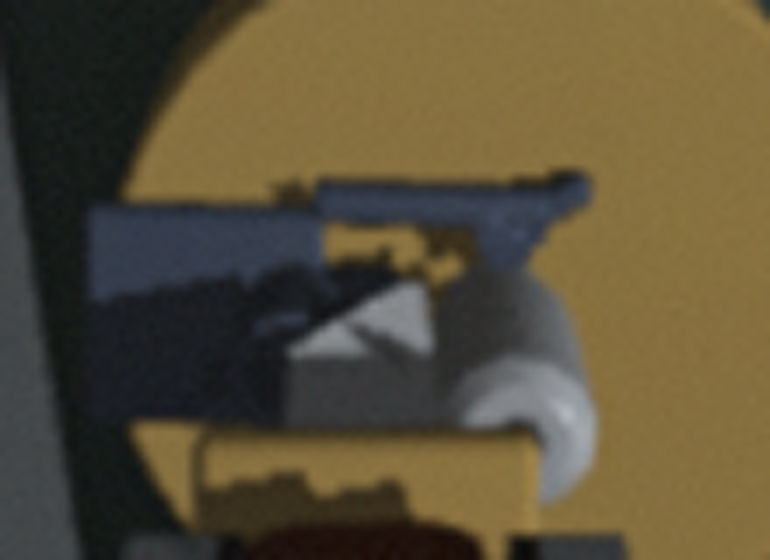

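Request:
drive_tool --plan '[[[0.03,0,0,0,0,0,0],[0.03,0,0,0,0,0,0],[0.03,0,0,0,0,0,0],[0,0,0,0,0,0,0],[0,0,0,0,0,0,0]]]'

```text
clock: 17.25
tcp_pos: [0.4989, -0.0024, 0.1194]
orientation: [-0.446, -0.549, -0.446, 0.549]
wrist_force: [-1.1, -0.5, 0.1]
finger_gap: 0.015
```

```bash
python3 -c "
from g import *
rep()"
```

```text
t 17.25 tcp [ 0.4989 -0.0024  0.1194] q [-0.4456 -0.549  -0.4457  0.5491] F [-1.13 -0.46  0.1 ] gap 0.0150
Ftool [-0.1  -1.01  0.68] tau [-0.014  0.038 -0.172] gap 0.17 lat -0.80 tipz 52.4 yaw -11.9 xaxis [-2.e-04 -0.e+00 -1.e+00]
```

Request:
drive_tool --plan '[[[0.03,0,0,0,0,0,0],[0.03,0,0,0,0,0,0],[0.03,0,0,0,0,0,0],[0,0,0,0,0,0,0],[0,0,0,0,0,0,0]]]'

```text
clock: 17.67
tcp_pos: [0.4989, -0.0024, 0.1185]
orientation: [-0.446, -0.549, -0.446, 0.549]
wrist_force: [-0.9, 0.0, 0.2]
finger_gap: 0.0152
```

```bash
python3 -c "
from g import *
rep()
snap('wrist','w15',(265,210,375,290),7)
rep()"
```

```text
t 17.67 tcp [ 0.4989 -0.0024  0.1185] q [-0.4456 -0.5489 -0.4457  0.5491] F [-0.86  0.03  0.21] gap 0.0152
Ftool [-0.21 -0.85  0.15] tau [-0.07  -0.003 -0.254] gap 0.17 lat -0.83 tipz 51.5 yaw -11.9 xaxis [-3.e-04 -1.e-04 -1.e+00]
t 17.72 tcp [ 0.4989 -0.0025  0.1186] q [-0.4456 -0.549  -0.4456  0.5491] F [-1.29  1.44  1.06] gap 0.0154
Ftool [-1.06 -1.56 -1.14] tau [ 0.025  0.037 -0.197] gap 0.14 lat -0.83 tipz 51.6 yaw -11.9 xaxis [-2.e-04 -1.e-04 -1.e+00]
```

View pics/w15.png

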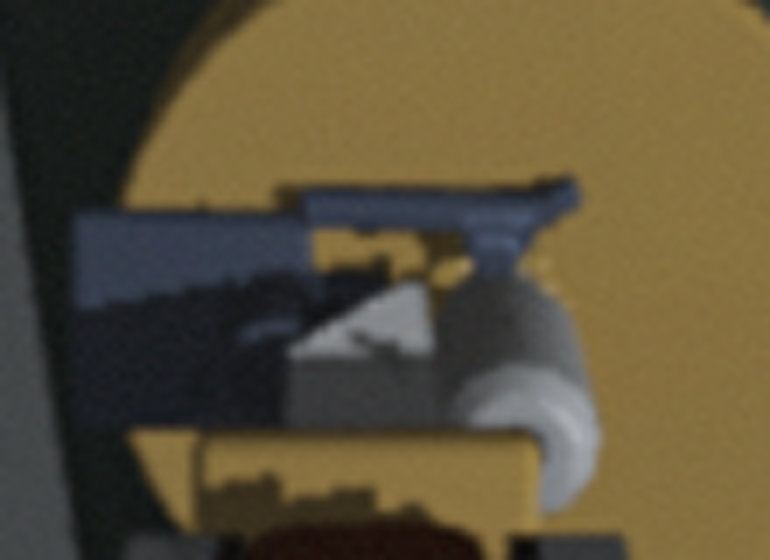

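Request:
drive_tool --plan '[[[0.03,0,0,0,0,0,0],[0.03,0,0,0,0,0,0],[0.02,0,0,0,0,0,0],[0,0,0,0,0,0,0],[0,0,0,0,0,0,0]]]'

```text
clock: 18.13
tcp_pos: [0.4989, -0.0024, 0.1178]
orientation: [-0.446, -0.549, -0.446, 0.549]
wrist_force: [-1.1, 0.4, -1.0]
finger_gap: 0.0152
```

```bash
python3 -c "
from g import *
rep()
snap('wrist','w16',(265,210,375,290),7)
rep()"
```

```text
t 18.13 tcp [ 0.4989 -0.0024  0.1178] q [-0.4455 -0.549  -0.4457  0.5491] F [-1.08  0.42 -0.98] gap 0.0152
Ftool [ 0.98 -1.14 -0.19] tau [-0.031 -0.046 -0.307] gap 0.20 lat -0.81 tipz 50.8 yaw -11.9 xaxis [-3.e-04 -0.e+00 -1.e+00]
t 18.18 tcp [ 0.4989 -0.0025  0.1178] q [-0.4456 -0.549  -0.4456  0.5491] F [-0.76  0.51 -0.16] gap 0.0150
Ftool [ 0.16 -0.84 -0.34] tau [ 0.025 -0.032 -0.244] gap 0.15 lat -0.83 tipz 50.8 yaw -11.9 xaxis [-2.e-04 -1.e-04 -1.e+00]
```

View pics/w16.png

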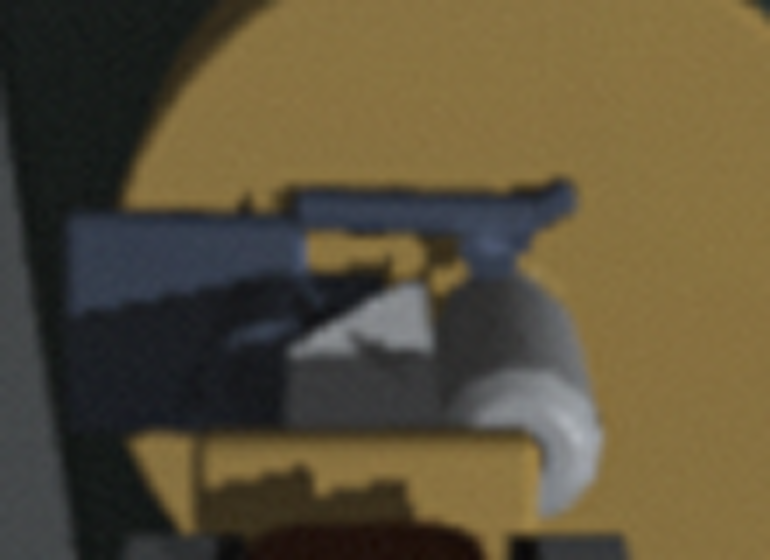

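Request:
drive_tool --plan '[[[0.03,0,0,0,0,0,0],[0.03,0,0,0,0,0,0],[0.02,0,0,0,0,0,0],[0,0,0,0,0,0,0],[0,0,0,0,0,0,0]]]'

```text
clock: 18.6
tcp_pos: [0.4989, -0.0024, 0.117]
orientation: [-0.446, -0.549, -0.446, 0.549]
wrist_force: [-1.4, 1.1, 0.1]
finger_gap: 0.0153
```

```bash
python3 -c "
from g import *
rep()
snap('wrist','w17',(245,210,375,290),6)
rep()"
```

```text
t 18.60 tcp [ 0.4989 -0.0024  0.117 ] q [-0.4456 -0.549  -0.4456  0.5491] F [-1.4   1.07  0.15] gap 0.0153
Ftool [-0.15 -1.59 -0.76] tau [ 0.061 -0.008 -0.341] gap 0.16 lat -0.81 tipz 50.0 yaw -11.9 xaxis [-2.e-04 -0.e+00 -1.e+00]
t 18.65 tcp [ 0.4989 -0.0024  0.117 ] q [-0.4456 -0.549  -0.4456  0.5491] F [-1.4   0.97 -0.14] gap 0.0153
Ftool [ 0.14 -1.57 -0.66] tau [-0.021 -0.023 -0.323] gap 0.19 lat -0.82 tipz 50.0 yaw -11.9 xaxis [-3.e-04 -1.e-04 -1.e+00]
```

View pics/w17.png

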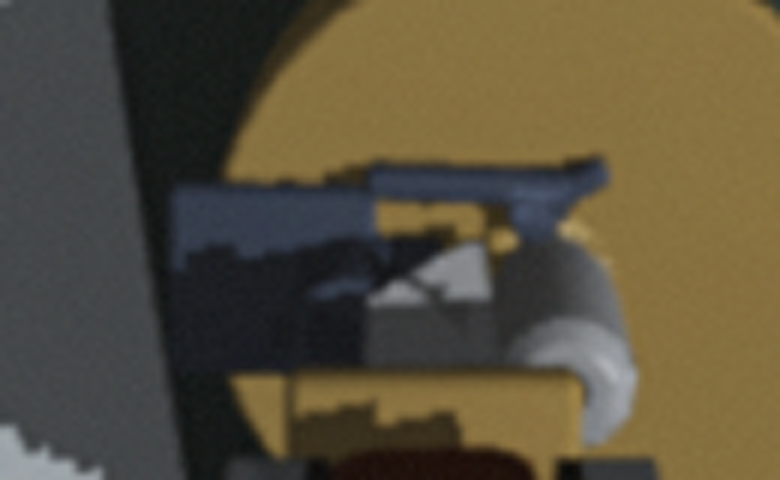

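Request:
drive_tool --plan '[[[0.03,0,0,0,0,0,0],[0.03,0,0,0,0,0,0],[0,0,0,0,0,0,0],[0,0,0,0,0,0,0],[0,0,0,0,0,0,0]]]'

```text
clock: 19.07
tcp_pos: [0.4989, -0.0024, 0.1164]
orientation: [-0.446, -0.549, -0.446, 0.549]
wrist_force: [-2.1, -0.4, 0.0]
finger_gap: 0.0151
```

```bash
python3 -c "
from g import *
snap('wrist','w18',(245,210,375,290),6)
rep()"
```

```text
t 19.12 tcp [ 0.4989 -0.0024  0.1164] q [-0.4456 -0.5489 -0.4457  0.5491] F [-1.6   0.33 -1.58] gap 0.0149
Ftool [ 1.58 -1.64  0.  ] tau [-0.014  0.024 -0.414] gap 0.21 lat -0.82 tipz 49.4 yaw -11.9 xaxis [-3.e-04 -1.e-04 -1.e+00]
```

View pics/w18.png

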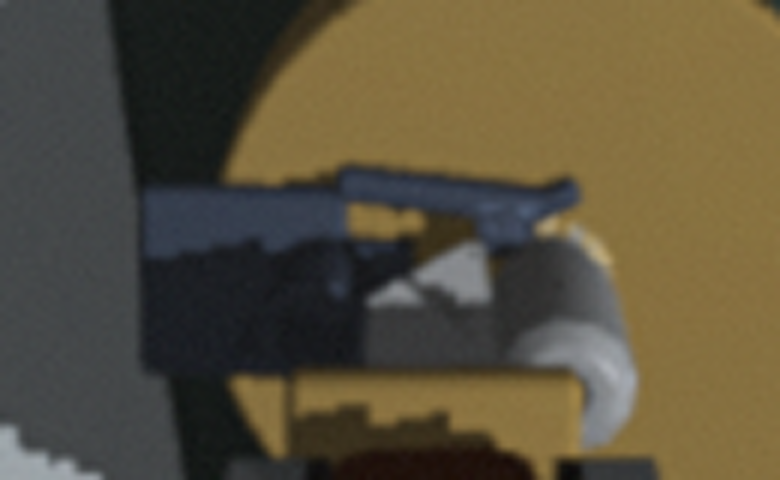

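Request:
drive_tool --plan '[[[-0.1,0,0,0,0,0,0],[-0.3,0,0,0,0,0,0],[-0.5,0,0,0,0,0,0],[-0.8,0,0,0,0,0,0],[-0.8,0,0,0,0,0,0]]]'

```text
clock: 19.53
tcp_pos: [0.4992, -0.0025, 0.1424]
orientation: [0.446, 0.549, 0.445, -0.549]
wrist_force: [-1.1, -0.6, -0.8]
finger_gap: 0.0151
```

Request:
drive_tool --plan '[[[-1.3,0,0,0,0,0,0],[-1.5,0,0,0,0,0,0],[-1.0,0,0,0,0,0,0],[-0.4,0,0,0,0,0,0],[0,0,0,0,0,0,0]]]'

```text
clock: 19.95
tcp_pos: [0.5001, -0.0027, 0.1851]
orientation: [0.446, 0.55, 0.445, -0.548]
wrist_force: [0.8, 1.0, -0.9]
finger_gap: 0.015
```

```bash
python3 -c "
from g import *
snap('wrist','w19',(200,150,460,350),3)
st=rep()
plan([.5175,.2388,.183],7.03,10,st)"
```

```text
t 20.00 tcp [ 0.4995 -0.0026  0.1841] q [ 0.446   0.5494  0.4451 -0.5487] F [ 0.17 -0.09 -0.23] gap 0.0152
Ftool [0.23 0.19 0.05] tau [ 0.064 -0.002 -0.009] gap -0.76 lat -0.81 tipz 117.1 yaw -11.9 xaxis [ 1.5e-03 -4.0e-04 -1.0e+00]
[0.01,-0.32,-2.40,-1.89,0.00,-0.01]
[0.01,-0.24,-2.41,-1.89,0.00,-0.01]
[0.01,-0.16,-2.41,-1.89,0.00,-0.01]
[0.01,-0.08,-2.42,-1.89,0.00,-0.01]
[0.01,-0.00,-2.42,-1.89,0.00,-0.01]
[0.01,0.08,-2.42,-1.89,0.00,-0.01]
[0.01,0.16,-2.42,-1.89,0.00,-0.01]
[0.01,0.24,-2.41,-1.89,0.00,-0.01]
[0.01,0.32,-2.40,-1.89,0.00,-0.01]
[0.01,0.40,-2.39,-1.89,0.00,-0.01]
```

View pics/w19.png

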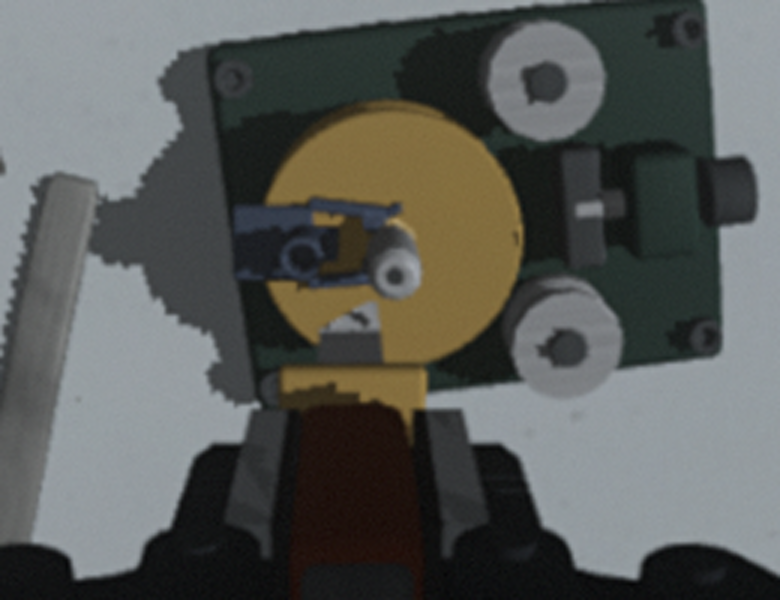

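Request:
drive_tool --plan '[[[0,-0.3,-2.4,-1.9,0,0,0],[0,-0.2,-2.4,-1.9,0,0,0],[0,-0.2,-2.4,-1.9,0,0,0],[0,-0.1,-2.4,-1.9,0,0,0],[0,0,-2.4,-1.9,0,0,0]]]'

```text
clock: 20.42
tcp_pos: [0.5073, 0.1186, 0.1824]
orientation: [-0.49, -0.509, -0.49, 0.51]
wrist_force: [-0.2, -0.4, -0.5]
finger_gap: 0.0152
```

Request:
drive_tool --plan '[[[0,0.1,-2.4,-1.9,0,0,0],[0,0.2,-2.4,-1.9,0,0,0],[0,0.2,-2.4,-1.9,0,0,0],[0,0.3,-2.4,-1.9,0,0,0],[0,0.4,-2.4,-1.9,0,0,0]]]'

```text
clock: 20.83
tcp_pos: [0.5163, 0.239, 0.1823]
orientation: [0.53, 0.467, 0.531, -0.468]
wrist_force: [0.5, 0.1, -0.3]
finger_gap: 0.0151
```

Request:
drive_tool --plan '[[[0,0,0,0,0,0,0],[0,0,0,0,0,0,0],[0,0,0,0,0,0,0],[0,0,0,0,0,0,0],[0,0,0,0,0,0,0]]]'

```text
clock: 21.25
tcp_pos: [0.5169, 0.2369, 0.1833]
orientation: [0.53, 0.468, 0.53, -0.469]
wrist_force: [0.8, 0.9, -0.7]
finger_gap: 0.0152
```

```bash
python3 -c "
from g import *
st=rep()
plan([.5175,.2388,.138],7.03,5,st)"
```

```text
t 21.25 tcp [0.5169 0.2369 0.1833] q [ 0.5297  0.4682  0.5297 -0.4686] F [ 0.78  0.91 -0.66] gap 0.0152
Ftool [ 0.66  0.89 -0.81] tau [-0.018 -0.016  0.03 ] gap -48.03 lat 238.35 tipz 116.3 yaw 7.0 xaxis [-4.e-04 -4.e-04 -1.e+00]
[0.91,0.02,-0.04,0.00,0.00,0.01]
[0.91,0.02,-0.04,0.00,0.00,0.01]
[0.91,0.02,-0.04,0.00,0.00,0.01]
[0.91,0.02,-0.04,0.00,0.00,0.01]
[0.91,0.02,-0.04,0.00,0.00,0.01]
```

Correct 0.6 mm in x and 1.9 mm in y, and go down to just above the mouth.

Request:
drive_tool --plan '[[[1.2,0.08,-0.1,0,0,0,0],[1.2,0,-0.08,0,0,0,0],[1.2,0,0,0,0,0,0],[0.8,0,0,0,0,0,0],[0.3,0,0,0,0,0,0]]]'

```text
clock: 21.67
tcp_pos: [0.5168, 0.2389, 0.1351]
orientation: [0.529, 0.468, 0.53, -0.469]
wrist_force: [0.2, 0.4, -1.5]
finger_gap: 0.0153
```

Request:
drive_tool --plan '[[[0.1,0,0,0,0,0,0],[0,0,0,0,0,0,0],[0,0,0,0,0,0,0],[0,0,0,0,0,0,0],[0,0,0,0,0,0,0]]]'

```text
clock: 22.08
tcp_pos: [0.5179, 0.24, 0.1361]
orientation: [0.53, 0.468, 0.53, -0.468]
wrist_force: [-0.2, 0.1, -0.2]
finger_gap: 0.0152
```

```bash
python3 -c "
from g import *
snap('wrist','w20',(220,180,440,380),3)
st=rep()"
```

```text
t 22.13 tcp [0.5179 0.24   0.136 ] q [ 0.5303  0.4682  0.5299 -0.4677] F [ 0.98 -0.81 -0.75] gap 0.0148
Ftool [0.75 0.87 0.93] tau [ 0.003 -0.003 -0.004] gap -49.98 lat 241.26 tipz 69.0 yaw 7.1 xaxis [ 1.e-03  2.e-04 -1.e+00]
```

View pics/w20.png

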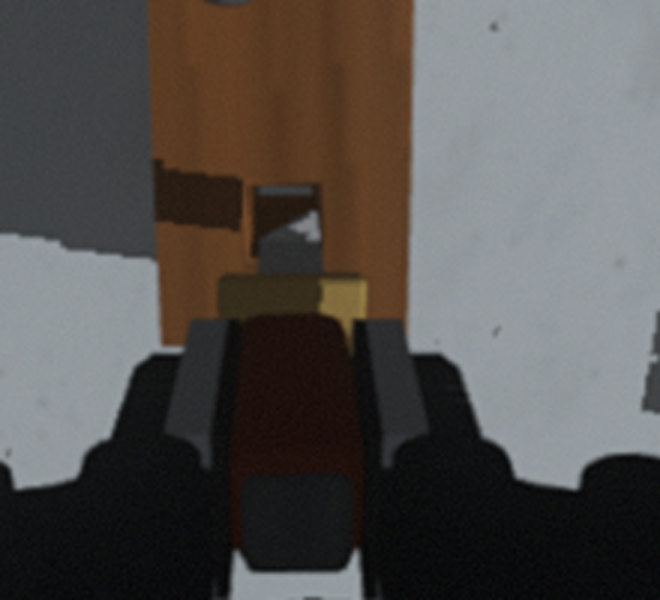

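Request:
drive_tool --plan '[[[0.2,-0.05,0.12,0,0,0,0],[0.5,0,0,0,0,0,0],[0.5,0,0,0,0,0,0],[0.5,0,0,0,0,0,0],[0.3,0,0,0,0,0,0]]]'

```text
clock: 22.55
tcp_pos: [0.5166, 0.2384, 0.1143]
orientation: [0.53, 0.468, 0.53, -0.468]
wrist_force: [-0.6, 0.9, -1.0]
finger_gap: 0.0152
```

```bash
python3 -c "
from g import *
st=rep()"
```

```text
t 22.55 tcp [0.5166 0.2384 0.1143] q [ 0.5299  0.4675  0.5303 -0.4684] F [-0.58  0.87 -0.96] gap 0.0152
Ftool [ 0.96 -0.46 -0.93] tau [ 0.013 -0.009  0.05 ] gap -48.25 lat 239.83 tipz 47.3 yaw 7.1 xaxis [-1.3e-03 -5.0e-04 -1.0e+00]
```

Request:
drive_tool --plan '[[[0.8,0.05,0,0,0,0,0],[0.8,0,0,0,0,0,0],[0.8,0,0,0,0,0,0],[0.8,0,0,0,0,0,0],[0.4,0,0,0,0,0,0]]]'

```text
clock: 22.97
tcp_pos: [0.5169, 0.2384, 0.0778]
orientation: [0.53, 0.467, 0.53, -0.469]
wrist_force: [0.4, 0.3, -1.1]
finger_gap: 0.0152
```

```bash
python3 -c "
from g import *
st=rep()"
```

```text
t 22.97 tcp [0.5169 0.2384 0.0778] q [ 0.5298  0.4674  0.5305 -0.4686] F [ 0.4   0.27 -1.1 ] gap 0.0152
Ftool [ 1.1   0.43 -0.22] tau [0.041 0.001 0.034] gap -48.53 lat 239.80 tipz 10.8 yaw 7.1 xaxis [-1.9e-03 -6.0e-04 -1.0e+00]
```

Request:
drive_tool --plan '[[[0.3,0,0,0,0,0,0],[0.2,0,0,0,0,0,0],[0.1,0,0,0,0,0,0],[0.1,0,0,0,0,0,0],[0,0,0,0,0,0,0]]]'

```text
clock: 23.38
tcp_pos: [0.5175, 0.2386, 0.0725]
orientation: [0.53, 0.468, 0.53, -0.468]
wrist_force: [-0.8, 0.9, -1.1]
finger_gap: 0.015
```

```bash
python3 -c "
from g import *
st=rep()"
```

```text
t 23.38 tcp [0.5175 0.2386 0.0725] q [ 0.5301  0.4679  0.5301 -0.468 ] F [-0.78  0.93 -1.09] gap 0.0150
Ftool [ 1.09 -0.66 -1.02] tau [ 0.036  0.004 -0.188] gap -49.35 lat 239.96 tipz 5.5 yaw 7.1 xaxis [-1.e-04 -1.e-04 -1.e+00]
```

Request:
drive_tool --plan '[[[0.1,0,0,0,0,0,0],[0.1,0,0,0,0,0,0],[0.1,0,0,0,0,0,0],[0,0,0,0,0,0,0],[0,0,0,0,0,0,0]]]'

```text
clock: 23.8
tcp_pos: [0.5175, 0.2386, 0.0693]
orientation: [0.53, 0.468, 0.53, -0.468]
wrist_force: [-0.9, 0.3, -1.5]
finger_gap: 0.0155
```

```bash
python3 -c "
from g import *
st=rep()"
```

```text
t 23.80 tcp [0.5175 0.2386 0.0693] q [ 0.5301  0.4678  0.5302 -0.4681] F [-0.86  0.29 -1.48] gap 0.0155
Ftool [ 1.48 -0.82 -0.39] tau [-0.012 -0.03  -0.296] gap -49.29 lat 239.95 tipz 2.3 yaw 7.1 xaxis [-3.e-04 -2.e-04 -1.e+00]
```

Request:
drive_tool --plan '[[[0.05,0,0,0,0,0,0],[0.05,0,0,0,0,0,0],[0.05,0,0,0,0,0,0],[0,0,0,0,0,0,0],[0,0,0,0,0,0,0]]]'

```text
clock: 24.22
tcp_pos: [0.5175, 0.2386, 0.069]
orientation: [0.53, 0.468, 0.53, -0.468]
wrist_force: [-5.1, -0.8, 7.6]
finger_gap: 0.0152
```

```bash
python3 -c "
from g import *
st=rep()"
```

```text
t 24.22 tcp [0.5175 0.2386 0.069 ] q [ 0.5302  0.468   0.53   -0.4678] F [-5.13 -0.82  7.58] gap 0.0152
Ftool [-7.58 -5.19  0.17] tau [-0.04  -0.106 -0.916] gap -49.40 lat 239.95 tipz 2.0 yaw 7.1 xaxis [ 4.e-04 -0.e+00 -1.e+00]
```

Request:
drive_tool --plan '[[[0,0,0,0,0,0,0.2],[0,0,0,0,0,0,0.4],[0,0,0,0,0,0,0.5],[0,0,0,0,0,0,0.6],[0,0,0,0,0,0,0.6]]]'

```text
clock: 24.63
tcp_pos: [0.5181, 0.2387, 0.0679]
orientation: [0.53, 0.468, 0.53, -0.468]
wrist_force: [0.0, 0.1, 1.0]
finger_gap: 0.0514
```

Request:
drive_tool --plan '[[[-0.5,0,0,0,0,0,0.6],[-2,0,0,0,0,0,0.6],[-3,0,0,0,0,0,0.6],[-3,0,0,0,0,0,0.6],[-2,0,0,0,0,0,0.6]]]'

```text
clock: 25.05
tcp_pos: [0.5185, 0.2389, 0.1761]
orientation: [0.531, 0.469, 0.53, -0.467]
wrist_force: [-0.3, 0.4, 0.2]
finger_gap: 0.0512
```

```bash
python3 -c "
from g import *
st=rep()
snap('wrist','w21')
plan([.49,.0,.185],-11.9,10)"
```

```text
t 25.05 tcp [0.5185 0.2389 0.1761] q [ 0.5307  0.4688  0.5295 -0.4671] F [-0.33  0.41  0.21] gap 0.0512
Ftool [-0.21 -0.28 -0.45] tau [0.019 0.019 0.062] gap -50.91 lat 240.15 tipz 109.1 yaw 7.1 xaxis [ 2.9e-03  7.0e-04 -1.0e+00]
[-0.06,-0.60,2.34,1.90,-0.02,-0.05]
[-0.06,-0.52,2.36,1.90,-0.02,-0.05]
[-0.06,-0.44,2.37,1.90,-0.02,-0.05]
[-0.06,-0.36,2.39,1.90,-0.02,-0.05]
[-0.06,-0.28,2.40,1.90,-0.02,-0.05]
[-0.06,-0.20,2.41,1.90,-0.02,-0.05]
[-0.05,-0.12,2.41,1.90,-0.02,-0.05]
[-0.05,-0.04,2.41,1.90,-0.02,-0.05]
[-0.05,0.04,2.41,1.90,-0.02,-0.05]
[-0.05,0.12,2.41,1.90,-0.02,-0.05]
```

View pics/w21.png

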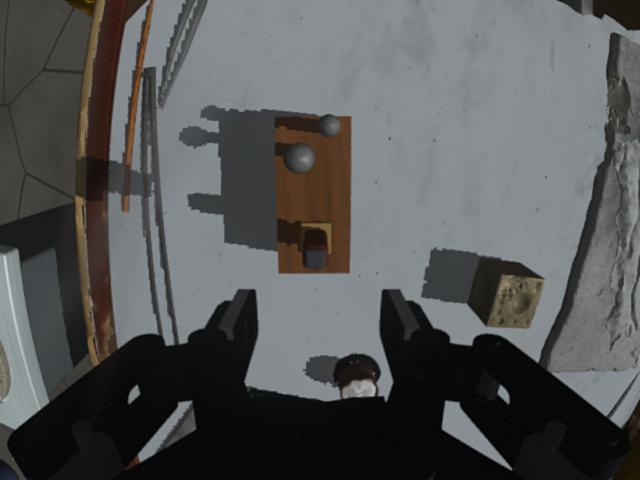

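```bash
python3 -c "
from g import *
st,im=load('w19')
f=lambda x,y:(200+x/3,150+y/3)
print('tab',onz('wrist',f(302,255),.062,st),'nose',onz('wrist',f(396,276),.077,st))
a=onz('wrist',f(235,207),.047,st);b=onz('wrist',f(235,278),.047,st);print(a,b)
plan([.486,.0,.16],78,11)"
```

```text
tab [ 0.48853669 -0.00064444  0.062     ] nose [ 0.51048614 -0.00667977  0.077     ]
[0.47282144 0.01202709 0.047     ] [ 0.468407   -0.00655568  0.047     ]
[0.17,-0.58,2.12,-6.44,0.02,-0.04]
[0.17,-0.82,2.04,-6.44,0.02,-0.04]
[0.17,-1.04,1.94,-6.44,0.02,-0.04]
[0.17,-1.25,1.81,-6.44,0.02,-0.04]
[0.17,-1.45,1.66,-6.44,0.02,-0.04]
[0.17,-1.62,1.49,-6.44,0.02,-0.04]
[0.17,-1.78,1.29,-6.44,0.02,-0.04]
[0.17,-1.91,1.09,-6.44,0.02,-0.04]
[0.18,-2.02,0.86,-6.44,0.02,-0.04]
[0.18,-2.11,0.63,-6.44,0.02,-0.04]
[0.18,-2.16,0.39,-6.44,0.02,-0.04]
```

Request:
drive_tool --plan '[[[0.1,-0.6,2.1,-6.4,0,0,0.6],[0.1,-0.8,2.0,-6.4,0,0,0.6],[0.1,-1.0,1.9,-6.4,0,0,0.6],[0.2,-1.2,1.8,-6.4,0,0,0.6],[0.2,-1.5,1.7,-6.4,0,0,0.6]]]'

```text
clock: 25.52
tcp_pos: [0.5021, 0.1298, 0.1662]
orientation: [0.64, 0.302, 0.639, -0.302]
wrist_force: [0.3, 0.3, 0.4]
finger_gap: 0.0513
```

Request:
drive_tool --plan '[[[0.2,-1.6,1.5,-6.4,0,0,0.6],[0.2,-1.8,1.3,-6.4,0,0,0.6],[0.2,-1.9,1.1,-6.4,0,0,0.6],[0.2,-2.0,0.9,-6.4,0,0,0.6],[0.2,-2.1,0.6,-6.4,0,0,0.6]]]'

```text
clock: 25.93
tcp_pos: [0.4863, 0.0208, 0.1561]
orientation: [0.698, 0.114, 0.698, -0.114]
wrist_force: [-0.0, -1.0, -0.0]
finger_gap: 0.0513
```

Request:
drive_tool --plan '[[[0.2,-2.2,0.4,-6.4,0,0,0.6],[0,0,0,0,0,0,0.6],[0,0,0,0,0,0,0.6],[0,0,0,0,0,0,0.6],[0,0,0,0,0,0,0.6]]]'

```text
clock: 26.35
tcp_pos: [0.4832, 0.0005, 0.1542]
orientation: [0.703, 0.077, 0.703, -0.077]
wrist_force: [0.8, 0.1, -0.1]
finger_gap: 0.0511
```

```bash
python3 -c "
from g import *
st=rep()
snap('wrist','w22',(220,200,430,390),3)"
```

```text
t 26.35 tcp [0.4832 0.0005 0.1542] q [ 0.703   0.077   0.7028 -0.0769] F [ 0.77  0.13 -0.11] gap 0.0511
Ftool [0.11 0.29 0.72] tau [-0.012  0.021  0.017] gap -12.65 lat 25.93 tipz 87.2 yaw 77.5 xaxis [ 3.e-04  1.e-04 -1.e+00]
```

View pics/w22.png

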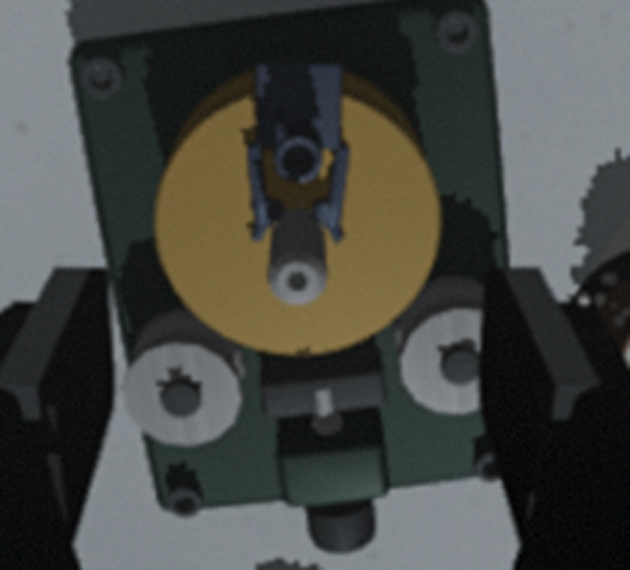

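```bash
python3 -c "
from g import *
st,im=load('w22')
f=lambda x,y:(220+x/3,200+y/3)
t=onz('wrist',f(298,160),.062,st);n=onz('wrist',f(297,282),.077,st);print('tab',t,'nose',n,np.linalg.norm((t-n)[:2]))
u=(t-n);u[2]=0;u/=np.linalg.norm(u);print(np.degrees(np.arctan2(u[1],u[0])))
p=t+u*.003;p[2]=.09
plan(p,78,5,st)"
```

```text
tab [ 4.89187697e-01 -2.90444924e-04  6.20000000e-02] nose [ 0.5115835  -0.00549658  0.077     ] 0.022992952250314183
166.91342420718692
[1.28,0.01,0.06,-0.10,0.00,-0.00]
[1.28,0.01,0.06,-0.10,0.00,-0.00]
[1.28,0.01,0.06,-0.10,0.00,-0.00]
[1.28,0.01,0.06,-0.10,0.00,-0.00]
[1.28,0.01,0.06,-0.10,0.00,-0.00]
```

Request:
drive_tool --plan '[[[1.3,0,0.1,0,0,0,0.5],[1.3,0,0.1,0,0,0,0.5],[1.3,0,0.1,0,0,0,0.5],[1.3,0,0,0,0,0,0.5],[1.2,0,0,0,0,0,0.5]]]'

```text
clock: 26.82
tcp_pos: [0.4861, 0.0001, 0.0893]
orientation: [0.703, 0.076, 0.703, -0.076]
wrist_force: [-0.2, -0.3, 0.3]
finger_gap: 0.0427
```

Request:
drive_tool --plan '[[[1.2,0,0,0,0,0,0.4],[1.0,0,0,0,0,0,0.4],[0.8,0,0,0,0,0,0.4],[0.5,0,0,0,0,0,0.4],[0,0,0,0,0,0,0.4]]]'

```text
clock: 27.23
tcp_pos: [0.4853, -0.0005, 0.054]
orientation: [0.702, 0.077, 0.704, -0.077]
wrist_force: [-0.3, -0.0, 0.3]
finger_gap: 0.034
```

```bash
python3 -c "
from g import *
st=rep()
snap('wrist','w23',(220,220,430,400),3)"
```

```text
t 27.23 tcp [ 0.4853 -0.0005  0.054 ] q [ 0.7023  0.0767  0.7035 -0.0767] F [-0.32 -0.05  0.29] gap 0.0340
Ftool [-0.29 -0.12 -0.3 ] tau [-0.056 -0.002 -0.018] gap -12.15 lat 23.83 tipz -13.0 yaw 77.5 xaxis [-1.7e-03  2.0e-04 -1.0e+00]
```

View pics/w23.png

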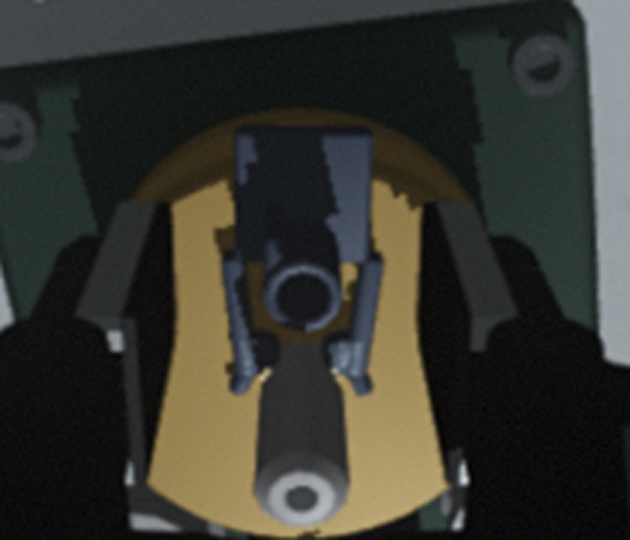

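Request:
drive_tool --plan '[[[0.15,0,0,0,0,0,0.3],[0.1,0,0,0,0,0,0.2],[0,0,0,0,0,0,0.1],[0,0,0,0,0,0,0],[0,0,0,0,0,0,0]]]' --squeeze 40

```text
clock: 27.7
tcp_pos: [0.4864, -0.001, 0.0529]
orientation: [0.703, 0.077, 0.703, -0.077]
wrist_force: [0.2, -0.5, 1.5]
finger_gap: 0.0087
```

Request:
drive_tool --plan '[[[0,0,0,0,0,0,0],[0,0,0,0,0,0,0],[0,0,0,0,0,0,0],[0,0,0,0,0,0,0],[0,0,0,0,0,0,0]]]'

```text
clock: 28.12
tcp_pos: [0.4863, -0.001, 0.0528]
orientation: [0.703, 0.077, 0.703, -0.077]
wrist_force: [-0.5, 0.3, 5.2]
finger_gap: 0.0082
```

```bash
python3 -c "
from g import *
st=rep()"
```

```text
t 28.12 tcp [ 0.4863 -0.001   0.0528] q [ 0.7032  0.0768  0.7026 -0.0769] F [-0.49  0.35  5.18] gap 0.0082
Ftool [-5.18  0.23 -0.55] tau [-0.034  0.025  0.014] gap -11.89 lat 22.58 tipz -14.2 yaw 77.5 xaxis [ 8.e-04 -3.e-04 -1.e+00]
```

Request:
drive_tool --plan '[[[-0.2,0,0,0,0,0,0],[-0.3,0,0,0,0,0,0],[-0.4,0,0,0,0,0,0],[-0.4,0,0,0,0,0,0],[-0.3,0,0,0,0,0,0]]]'

```text
clock: 28.53
tcp_pos: [0.4853, -0.0008, 0.0686]
orientation: [0.702, 0.077, 0.703, -0.077]
wrist_force: [-0.6, 0.7, -0.8]
finger_gap: 0.0079
```

```bash
python3 -c "
from g import *
st=rep()
snap('wrist','w24',(220,220,430,400),3)"
```

```text
t 28.53 tcp [ 0.4853 -0.0008  0.0686] q [ 0.7025  0.0768  0.7034 -0.0768] F [-0.56  0.72 -0.77] gap 0.0079
Ftool [ 0.77  0.58 -0.7 ] tau [-0.002  0.316 -0.027] gap -11.85 lat 23.74 tipz 1.6 yaw 77.5 xaxis [-1.3e-03  1.0e-04 -1.0e+00]
```

View pics/w24.png

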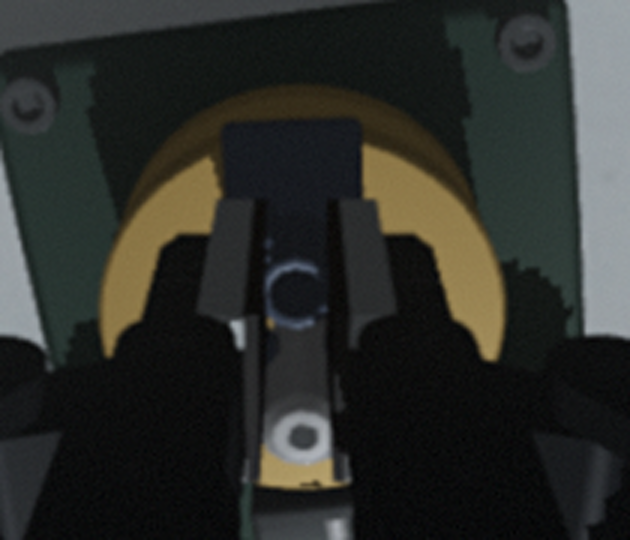

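Request:
drive_tool --plan '[[[0,0,-0.3,0,0,0,0],[0,0,-0.4,0,0,0,0],[0,0,-0.5,0,0,0,0],[0,0,-0.5,0,0,0,0],[0,0,-0.3,0,0,0,0]]]'

```text
clock: 29.0
tcp_pos: [0.4654, 0.0037, 0.0683]
orientation: [0.703, 0.077, 0.703, -0.077]
wrist_force: [-0.6, 0.7, -1.6]
finger_gap: 0.0083
```

```bash
python3 -c "
from g import *
st=rep()
snap('wrist','w25',(220,220,430,400),3)"
```

```text
t 29.00 tcp [0.4654 0.0037 0.0683] q [ 0.7027  0.0768  0.7032 -0.0768] F [-0.55  0.7  -1.58] gap 0.0083
Ftool [ 1.58  0.57 -0.69] tau [ 0.026 -0.042 -0.001] gap -11.89 lat 44.14 tipz 1.3 yaw 77.5 xaxis [-7.e-04  0.e+00 -1.e+00]
```

View pics/w25.png

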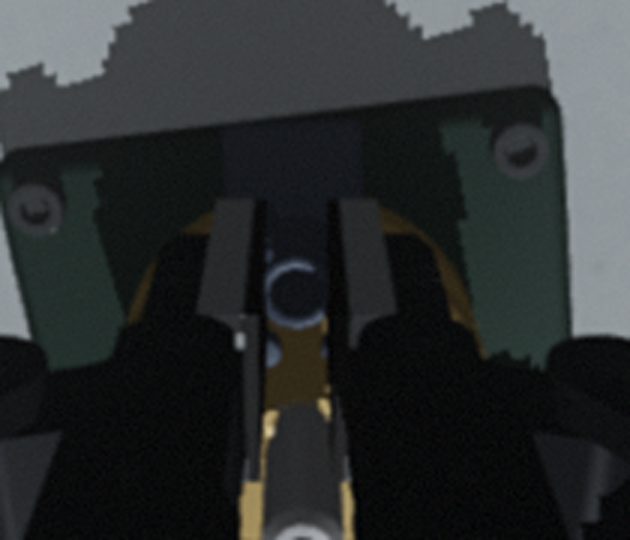

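```bash
python3 -c "
from g import *
im=cv2.imread('pics/top0.png')[:,:,::1]
g=im[225:310,395:480];h=cv2.cvtColor(g,cv2.COLOR_BGR2GRAY)
c=cv2.HoughCircles(cv2.medianBlur(h,3),cv2.HOUGH_GRADIENT,1,50,param1=80,param2=15,minRadius=26,maxRadius=38);print(c)
for x,y,r in c[0]: print(onz('top',(395+x,225+y),.02))
plan([.5405,-.293,.12],77.5,10)"
```

```text
[[[41.5 41.5 31.9]]]
[ 0.56068239 -0.29370099  0.02      ]
[-0.52,-2.73,1.38,0.00,-0.01,0.00]
[-0.52,-2.73,1.38,0.00,-0.01,0.00]
[-0.52,-2.73,1.38,0.00,-0.01,0.00]
[-0.52,-2.73,1.38,0.00,-0.01,0.00]
[-0.52,-2.73,1.38,0.00,-0.01,0.00]
[-0.52,-2.73,1.38,0.00,-0.01,0.00]
[-0.52,-2.73,1.38,0.00,-0.01,0.00]
[-0.52,-2.73,1.38,0.00,-0.01,0.00]
[-0.52,-2.73,1.38,0.00,-0.01,0.00]
[-0.52,-2.73,1.38,0.00,-0.01,0.00]
```

Request:
drive_tool --plan '[[[-0.8,0,0,0,0,0,0],[-1.2,0,0,0,0,0,0],[-1.5,0,0,0,0,0,0],[-1.2,0,0,0,0,0,0],[-0.5,0,0,0,0,0,0]]]'

```text
clock: 29.47
tcp_pos: [0.4679, 0.0032, 0.1227]
orientation: [0.704, 0.077, 0.702, -0.077]
wrist_force: [0.7, -0.4, -0.6]
finger_gap: 0.0081
```

```bash
python3 -c "
from g import *
rep()
plan([.5405,-.293,.12],77.5,10)"
```

```text
t 29.47 tcp [0.4679 0.0032 0.1227] q [ 0.7041  0.0767  0.7017 -0.0769] F [ 0.68 -0.44 -0.58] gap 0.0081
Ftool [ 0.58 -0.28  0.75] tau [ 0.042 -0.083 -0.044] gap -11.99 lat 41.14 tipz 55.7 yaw 77.5 xaxis [ 3.4e-03 -6.0e-04 -1.0e+00]
[0.03,-2.74,1.35,0.00,0.02,-0.00]
[0.03,-2.74,1.35,0.00,0.02,-0.00]
[0.03,-2.74,1.35,0.00,0.02,-0.00]
[0.03,-2.74,1.35,0.00,0.02,-0.00]
[0.03,-2.73,1.35,0.00,0.02,-0.00]
[0.03,-2.73,1.35,0.00,0.02,-0.00]
[0.03,-2.73,1.35,0.00,0.02,-0.00]
[0.03,-2.73,1.35,0.00,0.02,-0.00]
[0.03,-2.73,1.35,0.00,0.02,-0.00]
[0.03,-2.73,1.35,0.00,0.02,-0.00]
```

Request:
drive_tool --plan '[[[0,-2.7,1.35,0,0,0,0],[0,-2.7,1.35,0,0,0,0],[0,-2.7,1.35,0,0,0,0],[0,-2.7,1.35,0,0,0,0],[0,-2.7,1.35,0,0,0,0]]]'

```text
clock: 29.88
tcp_pos: [0.5035, -0.1444, 0.1207]
orientation: [0.703, 0.077, 0.703, -0.077]
wrist_force: [0.8, -0.1, 0.3]
finger_gap: 0.0084
```

Request:
drive_tool --plan '[[[0,-2.8,1.4,0,0,0,0],[0,-2.8,1.4,0,0,0,0],[0,-2.8,1.4,0,0,0,0],[0,-2.8,1.4,0,0,0,0],[0,-2.7,1.4,0,0,0,0]]]'

```text
clock: 30.3
tcp_pos: [0.5417, -0.2956, 0.1204]
orientation: [0.703, 0.077, 0.703, -0.077]
wrist_force: [0.2, 0.6, -0.2]
finger_gap: 0.0081
```

Request:
drive_tool --plan '[[[0,0,0,0,0,0,0],[0,0,0,0,0,0,0],[0.5,0,0,0,0,0,0],[0.5,0,0,0,0,0,0],[0,0,0,0,0,0,0]]]'

```text
clock: 30.72
tcp_pos: [0.5405, -0.292, 0.1091]
orientation: [0.702, 0.077, 0.704, -0.076]
wrist_force: [0.0, 0.5, -0.7]
finger_gap: 0.0078
```

```bash
python3 -c "
from g import *
rep()
snap('wrist','w26')
snap('top','t26',(160,190,490,330),2)
snap('scene','s26',(200,200,520,400),2)"
```

```text
t 30.72 tcp [ 0.5405 -0.292   0.1091] q [ 0.7021  0.0769  0.7038 -0.0759] F [ 0.    0.46 -0.65] gap 0.0078
Ftool [ 0.66  0.45 -0.09] tau [-0.001  0.042  0.025] gap 260.56 lat -92.54 tipz 42.1 yaw 77.6 xaxis [-0.0022  0.0016 -1.    ]
```

View pics/w26.png

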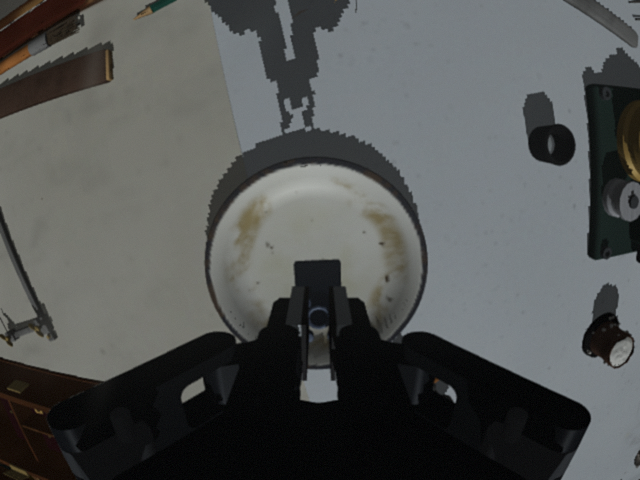

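View pics/s26.png

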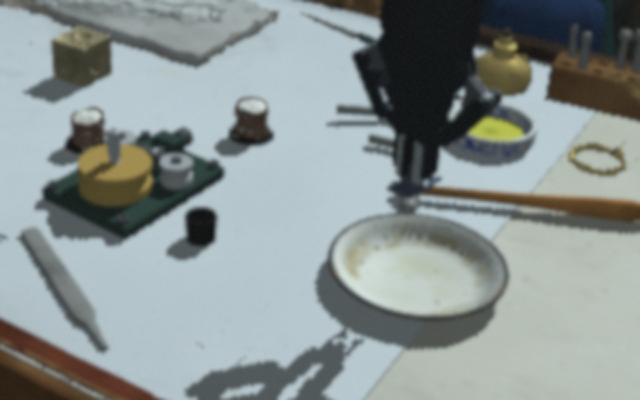

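```bash
python3 -c "
from g import *
st,im=load('w26')
P=np.array([onz('wrist',p,.02,st)[:2] for p in [(206,250),(427,250),(316,160),(235,190),(398,190),(215,302),(419,302)]])
A=np.c_[2*P,np.ones(len(P))];s=np.linalg.lstsq(A,(P**2).sum(1),rcond=None)[0]
print(s[:2],np.sqrt(s[2]+s[0]**2+s[1]**2))
plan([s[0]-.0166,s[1]+.0037,.03],77.5,5,st)"
```

```text
[ 0.55823692 -0.29712258] 0.07584457411178572
[1.58,-0.02,0.03,0.02,-0.03,-0.01]
[1.58,-0.02,0.03,0.02,-0.03,-0.01]
[1.58,-0.02,0.03,0.02,-0.03,-0.01]
[1.58,-0.02,0.03,0.02,-0.03,-0.01]
[1.58,-0.02,0.03,0.02,-0.03,-0.01]
```

Request:
drive_tool --plan '[[[1.8,0,0,0,0,0,0],[1.8,0,0,0,0,0,0],[1.8,0,0,0,0,0,0],[1.5,0,0,0,0,0,0],[0.8,0,0,0,0,0,0]]]'

```text
clock: 31.28
tcp_pos: [0.5407, -0.2927, 0.0319]
orientation: [0.702, 0.077, 0.704, -0.076]
wrist_force: [0.1, 0.2, -1.1]
finger_gap: 0.0081
```

Request:
drive_tool --plan '[[[0.5,0,0,0,0,0,0],[0.3,0,0,0,0,0,0],[0.2,0,0,0,0,0,0],[0.2,0,0,0,0,0,0],[0,0,0,0,0,0,0]]]'

```text
clock: 31.7
tcp_pos: [0.5418, -0.294, 0.0219]
orientation: [0.703, 0.077, 0.703, -0.077]
wrist_force: [0.5, 0.2, -0.4]
finger_gap: 0.0081
```

Request:
drive_tool --plan '[[[0.2,0,0,0,0,0,0],[0.2,0,0,0,0,0,0],[0.1,0,0,0,0,0,0],[0.1,0,0,0,0,0,0],[0,0,0,0,0,0,0]]]'

```text
clock: 32.12
tcp_pos: [0.5414, -0.2937, 0.0153]
orientation: [0.703, 0.077, 0.703, -0.077]
wrist_force: [0.8, 0.2, -0.0]
finger_gap: 0.0082
```

Request:
drive_tool --plan '[[[0.1,0,0,0,0,0,0],[0.1,0,0,0,0,0,0],[0,0,0,0,0,0,0],[0,0,0,0,0,0,0],[0,0,0,0,0,0,0]]]'

```text
clock: 32.53
tcp_pos: [0.5415, -0.2938, 0.0135]
orientation: [0.703, 0.077, 0.703, -0.077]
wrist_force: [-0.2, -0.4, 0.5]
finger_gap: 0.0085
```

Request:
drive_tool --plan '[[[0,0,0,0,0,0,0.1],[0,0,0,0,0,0,0.15],[0,0,0,0,0,0,0.25],[0,0,0,0,0,0,0.35],[0,0,0,0,0,0,0.4]]]'

```text
clock: 32.95
tcp_pos: [0.5416, -0.2939, 0.0136]
orientation: [0.703, 0.077, 0.703, -0.077]
wrist_force: [0.3, 0.4, 0.1]
finger_gap: 0.0337
```

Request:
drive_tool --plan '[[[-0.5,0,0,0,0,0,0.4],[-2,0,0,0,0,0,0.4],[-3,0,0,0,0,0,0.4],[-3,0,0,0,0,0,0.4],[-3,0,0,0,0,0,0.4]]]'

```text
clock: 33.37
tcp_pos: [0.5412, -0.2935, 0.1299]
orientation: [0.703, 0.077, 0.703, -0.077]
wrist_force: [0.5, -1.5, 0.3]
finger_gap: 0.0339
```

```bash
python3 -c "
from g import *
rep()
snap('wrist','w27')
snap('top','t27',(160,190,490,330),2)"
```

```text
t 33.37 tcp [ 0.5412 -0.2935  0.1299] q [ 0.7028  0.0769  0.7031 -0.0767] F [ 0.52 -1.48  0.32] gap 0.0339
Ftool [-0.32 -1.34  0.83] tau [ 0.016 -0.035 -0.054] gap 261.92 lat -94.07 tipz 62.9 yaw 77.5 xaxis [-4.e-04  2.e-04 -1.e+00]
```

View pics/w27.png

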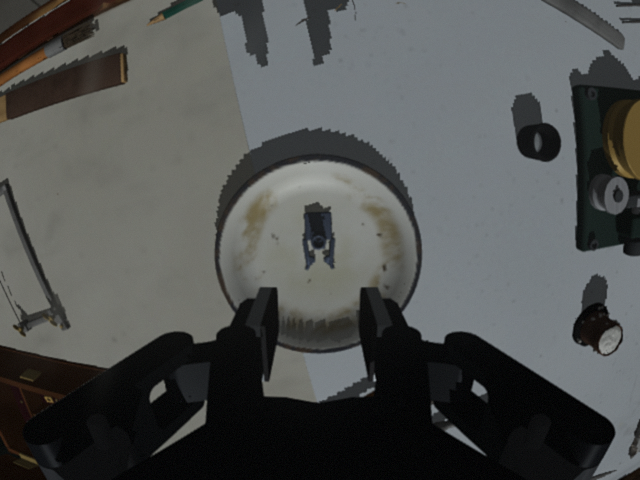

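View pics/t27.png

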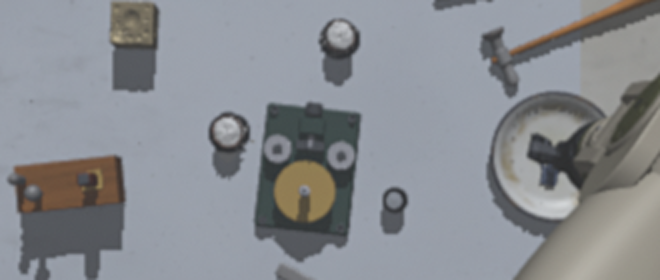

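```bash
python3 -c "
from g import *
st,im=load('w21')
cv2.imwrite('pics/w21c.png',cv2.resize(im[200:290,270:360],None,fx=6,fy=6,interpolation=cv2.INTER_CUBIC))
print(proj('wrist',[.5172,.2367,.104],st),(proj('wrist',[.5172,.2367,.104],st)-[270,200])*6,[((proj('wrist',p,st)-[270,200])*6).round() for p in ([.505,.2475,.058],[.5268,.2499,.058])])"
```

```text
[315.60439373 256.59645126] [273.62636237 339.57870758] [array([186., 129.]), array([368., 132.])]
```

View pics/w21c.png

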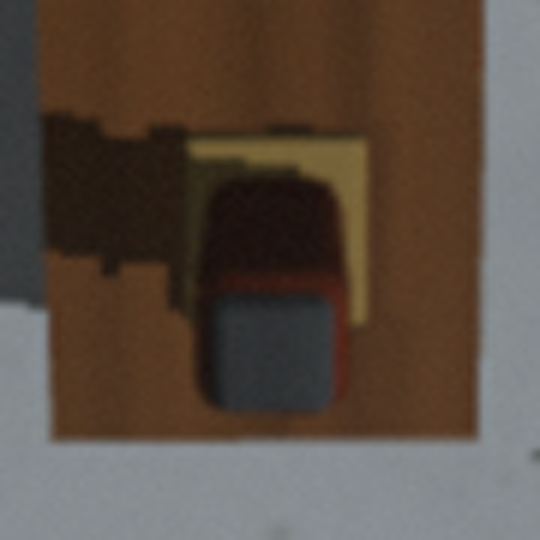

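Request:
drive_tool --plan '[[[0,0,0,0,0,0,0.4],[0,0,0,0,0,0,0.4],[0,0,0,0,0,0,0.4],[0,0,0,0,0,0,0.4],[0,0,0,0,0,0,0.4]]]'

```text
clock: 33.88
tcp_pos: [0.5408, -0.2933, 0.1271]
orientation: [0.702, 0.077, 0.704, -0.076]
wrist_force: [0.5, -0.3, -0.1]
finger_gap: 0.0342
```

```bash
python3 -c "
from g import *
rep();print(env.hand_in())"
```

```text
t 33.88 tcp [ 0.5408 -0.2933  0.1271] q [ 0.7022  0.0772  0.7037 -0.0764] F [ 0.47 -0.26 -0.1 ] gap 0.0342
Ftool [ 0.1  -0.15  0.52] tau [-0.044  0.039  0.02 ] gap 261.66 lat -93.42 tipz 60.1 yaw 77.5 xaxis [-0.002   0.0014 -1.    ]
the job is handed in; nothing more can be done
None
```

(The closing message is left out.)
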